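Change over and pack a dry-block heater

TASK

Change over the dry-block heater: stand the finished red-capped vials from its block in free holes of the rack, and pack the gap beside the block with the filler bar that fits it snugly - try the bars until you have the thickest one that drops fully home, flush with the block - leaving the block against the back of its well and the other bars on their mat. Only once the block is packed, load every white-capped vial from the rack into the block, fully home; when all vials are in place press the green start button right down and let go. Do not disturb the beaker, the jar or the screwdriver.

Things in the scene. Friction and masses are not known exactly. Their poses are not given: they have to be found in the camera images.
- heater: dry-block heater, cream, 222 x 164 mm, 85 mm high, fixed. Origin: on the bench under the middle of the block's holes, z up; x points from the control console (68 mm high, x = -165 to -91 mm) to the back. Its well holds an aluminium block pushed against the back wall, top flush with the casing (z = 85 mm); between the block and the well's front wall a gap is open (see gap_wall)
- gap_wall (a point): top edge of the inner face of the well's front wall, mid-length; in the heater's frame x = -77.5, y = 0, z = 85 mm. The gap runs from here in +x to the block, is 22 mm deep (floor at z = 63 mm) and 110 mm long (y = -55 to 55 mm). Its unknown width is 1.6 mm more than the thickness of just one of the bars
- block_a: aluminium block, one of three that differ only in width; just one stands in the heater, the others are absent (None); 1.1 kg, not fastened. Origin: below the middle of its front (gap-side) face, at bench level; axes as the heater's. In the HEATER's frame its six holes (19.5 mm wide, 36 mm deep, mouths at z = 85 mm) lie at x = -22 and 22 mm, y = -36, 0 and 36 mm; a vial fully home has its underside at z = 49 mm
- block_b: aluminium block, one of three that differ only in width; just one stands in the heater, the others are absent (None); 1.1 kg, not fastened. Origin: below the middle of its front (gap-side) face, at bench level; axes as the heater's. In the HEATER's frame its six holes (19.5 mm wide, 36 mm deep, mouths at z = 85 mm) lie at x = -22 and 22 mm, y = -36, 0 and 36 mm; a vial fully home has its underside at z = 49 mm
- block_c: aluminium block, one of three that differ only in width; just one stands in the heater, the others are absent (None); 1.1 kg, not fastened. Origin: below the middle of its front (gap-side) face, at bench level; axes as the heater's. In the HEATER's frame its six holes (19.5 mm wide, 36 mm deep, mouths at z = 85 mm) lie at x = -22 and 22 mm, y = -36, 0 and 36 mm; a vial fully home has its underside at z = 49 mm
- start (a joint): green start button, 24 mm in diameter, on the console; value 0 up to 0.005 m fully pressed; spring return, about 5 N
- start_top (a point): centre of the top of the start button (about 90 mm above the bench); pressed straight down
- rack: vial rack, white decks with blue ends, 90 x 144 mm, 50 mm high, fixed. Origin: on the bench under its middle, z up. Six holes 19.5 mm wide, open at the top at z = 50 mm and 30 mm deep, at x = -22 and 22 mm, y = -36, 0 and 36 mm in its frame; a vial fully home has its underside at z = 20 mm and stands 36 mm out
- new_1: fresh sample vial with a white cap, at first in the rack (may be absent: None); total height 66 mm: glass body 16 mm in diameter with a tapered foot, and above 52 mm a cap 18 mm in diameter and 14 mm high. Origin: centre of its underside, z up towards the cap. 
- new_2: fresh sample vial with a white cap, at first in the rack (may be absent: None); total height 66 mm: glass body 16 mm in diameter with a tapered foot, and above 52 mm a cap 18 mm in diameter and 14 mm high. Origin: centre of its underside, z up towards the cap. 
- new_3: fresh sample vial with a white cap, at first in the rack (may be absent: None); total height 66 mm: glass body 16 mm in diameter with a tapered foot, and above 52 mm a cap 18 mm in diameter and 14 mm high. Origin: centre of its underside, z up towards the cap. 
- new_4: fresh sample vial with a white cap, at first in the rack (may be absent: None); total height 66 mm: glass body 16 mm in diameter with a tapered foot, and above 52 mm a cap 18 mm in diameter and 14 mm high. Origin: centre of its underside, z up towards the cap. 
- old_1: finished sample vial with a red cap, at first in the block (may be absent: None); total height 66 mm: glass body 16 mm in diameter with a tapered foot, and above 52 mm a cap 18 mm in diameter and 14 mm high. Origin: centre of its underside, z up towards the cap. 
- old_2: finished sample vial with a red cap, at first in the block (may be absent: None); total height 66 mm: glass body 16 mm in diameter with a tapered foot, and above 52 mm a cap 18 mm in diameter and 14 mm high. Origin: centre of its underside, z up towards the cap. 
- old_3: finished sample vial with a red cap, at first in the block (may be absent: None); total height 66 mm: glass body 16 mm in diameter with a tapered foot, and above 52 mm a cap 18 mm in diameter and 14 mm high. Origin: centre of its underside, z up towards the cap. 
- bar_20: filler bar: aluminium, 20 mm thick (its x), 70 mm long (y), 22 mm high, lower edges chamfered 1.5 mm; on its middle stands a yellow grip fin 8 mm thick (x), 30 mm long (y), from z = 22 to 48 mm; about 91 g. Origin: centre of its underside, z up. Fully home in the gap its underside is 63 mm above the bench and the aluminium is flush with the block, the fin standing out
- bar_24: filler bar: aluminium, 24 mm thick (its x), 70 mm long (y), 22 mm high, lower edges chamfered 1.5 mm; on its middle stands a blue grip fin 8 mm thick (x), 30 mm long (y), from z = 22 to 48 mm; about 108 g. Origin: centre of its underside, z up. Fully home in the gap its underside is 63 mm above the bench and the aluminium is flush with the block, the fin standing out
- bar_28: filler bar: aluminium, 28 mm thick (its x), 70 mm long (y), 22 mm high, lower edges chamfered 1.5 mm; on its middle stands a green grip fin 8 mm thick (x), 30 mm long (y), from z = 22 to 48 mm; about 124 g. Origin: centre of its underside, z up. Fully home in the gap its underside is 63 mm above the bench and the aluminium is flush with the block, the fin standing out
- bar_32: filler bar: aluminium, 32 mm thick (its x), 70 mm long (y), 22 mm high, lower edges chamfered 1.5 mm; on its middle stands a red grip fin 8 mm thick (x), 30 mm long (y), from z = 22 to 48 mm; about 141 g. Origin: centre of its underside, z up. Fully home in the gap its underside is 63 mm above the bench and the aluminium is flush with the block, the fin standing out
- mat: black rubber bench mat 210 x 250 x 3 mm, fixed, on which the filler bars stand at first. Origin: centre of its underside; top 3 mm above the bench
- beaker: bystander: open steel beaker, 76 mm wide, 90 mm high. Origin: centre of its underside
- jar: bystander: amber jar with a black cap, 60 mm wide, 100 mm high. Origin: centre of its underside
- screwdriver: bystander: screwdriver with a yellow handle, 200 mm long, lying along its x. Origin: under its middle
Mind the look-alikes: they are no part of the job. What is shaped like the bar_32 but purple is not meant.

How it is judged:
By the outcome, as a careful person would: the job done as asked, in the order asked, and still so for the second after the job is handed in, with the robot touching nothing.
Of block_a, block_b, block_c only 1 to 1 are there at a start; the rules pass over those that are not, and their reading is None.
Of new_1, new_2, new_3, new_4 only 3 to 4 are there at a start; the rules pass over those that are not, and their reading is None.
Of old_1, old_2, old_3 only 1 to 2 are there at a start; the rules pass over those that are not, and their reading is None.
At some moment in a run one of bar_28, bar_32 may be knocked a few centimetres aside while the robot is not near it.
It also fails if it takes over 210 s, if anything falls off the work surface, if the arm or the gripper's body presses on something with over 40 N, if the wrist force passes 120 N, or if a joint passes its speed limit or range.

ROBOT

A 7-joint arm with a two-finger parallel gripper is mounted at the origin on the work surface. World frame = base frame: x ahead of the robot, y to its left, z up, the work surface at z = 0. Lengths are in m, angles in rad, forces in N, time in s.
With the tool pointing down it reaches from about 0.425 to 0.925 m from the base axis. Payload 6.8 kg.
Tool frame: the origin (TCP) lies on the mounting face of the last link; the fingertips stand 173 mm ahead of it and the grasp point (between the pads) lies 155 mm ahead of it; z points along the fingers, y is the line along which they close (so a half turn about z gives the same grasp; the last joint's range is limited). The gripper opens to 85 mm and grips with 20 to 120 N. Pads are 22 mm wide; open, the fingers measure 114 mm over their backs; the gripper's body (76 mm by 85 mm) begins 54 mm behind the grasp point. The pads swing forward as they close: fully open they stand 13 mm farther back than shut.
Start: joints at [-1.443, 0.477, 0.022, 1.555, -0.011, 1.109, -0.083], TCP at [0.158, 0.656, 0.405] pointing down, gripper open.
Joint ranges: [-2.96, 2.96], [-0.34, 2.1], [-1.41, 1.46], [0.24, 2.44], [-1.37, 4.51], [0.17, 1.92], [-2.96, 2.96]. Speed limits (rad/s): [2.39, 2.39, 3.14, 3.14, 3.14, 3.14, 3.14].

INTERFACE

Orientations are given as a rotation vector (axis times angle).
In Python, from bench import r gives the robot as it stands.
- The arm moves only by the tool carry_out, never from a script. Its argument "moves" is a list of rows, each a list of 5 numbers: the shift along the tool's x, y, z in m, then the turn about the tool's z in rad, then the finger opening in m, from 0 to 0.0854. In form: [[dx, dy, dz, roll, claw], ...]. A call has exactly 8 rows; each row is the pose to reach, as a shift and turn from the pose commanded when the call began, along the tool's axes at that moment; what a row does not reach only later rows make up. A row lasts 1/10 s, in which the tool goes at most 50 mm and 8.59 degrees, less where a joint would pass 70% of its speed; a pose out of reach is approached as far as the arm can. A call with a gripper value outside its range is refused whole. The fingers move at their own pace and stop on an object; "force" is the grip in N (left out, the last holds). Time passes only in rows, so rows that repeat a pose let the fingers close, or fill a call up. It gives the time, the measured TCP pose, the force, the opening and the grip force at its end, in the units of the state.
- r.get_obs(): the state, without advancing time (a new reading comes with each control period).
- r.grab_frame(name): name is "scene" or "top" or "wrist"; returns the picture (384x512x3 uint8, red, green, blue); there is no depth.
- r.calibration(name): a dict with "fx", "fy", "cx", "cy" (pixels), "k1" (the pictures are not rectified: a ray, as slopes to the right and down, at radius r is drawn at 1 + k1 r^2 times it, then the intrinsics apply), "rvec" (rotation vector, rad) and "tvec" (3), from world to camera coordinates, as OpenCV has them. Camera axes: x right, y down, z forward; pixel columns grow to the right and rows downward; lengths in m; the calibration is good to about 2 mm. A picture is of the moment at which its call begins: read the wrist's pose just before it. calibration takes no time and is no camera call; for the wrist camera it gives the pose at the moment of the call.
- r.hand_in(): hands the job in; it is judged then, once.
The state is a dict: "clock": time; "joints": joint angles; "qvel": joint speeds; "tau": joint torques, N m; "tcp_pos": TCP position; "orientation": TCP orientation; "contact_force": force on the tool from outside, world axes, zero at the start; "moment": the same for the moment, N m; "grip_width": finger opening in m; "gripper_force": force on a finger pad.
Only numpy, scipy, OpenCV 4.12 (cv2) and the standard library are available. Lean on these libraries where they do the work, as an engineer would, in place of code of your own. Each camera call takes 0.05 s, during which the arm holds its last target. There are 200 camera calls.

## Working session

There is one attempt and no reset: what is moved stays moved. The work goes in short steps, Python scripts to look and compute and a tool call to move; the robot and the scene stay as the last step left them, time stands still between calls to the robot, and variables do not carry over. Pictures are saved under pics/ and viewed, at most 14 in all, crops included, and the job is handed in when it is done.

Besides the shell and the picture viewer there is one more tool, called as name(argument=value, ...) on one line, values as JSON. carry_out: Moves the arm, as the interface text tells. Its arguments: {"type":"object","properties":{"moves":{"type":"array","items":{"type":"array","items":{"type":"number"}}},"force":{"type":"number"}},"required":["moves"]}

```bash
ls; mkdir -p pics
python3 - <<'E'
from bench import r
import cv2
for n in("scene","top"):
    im=r.grab_frame(n); cv2.imwrite(f"pics/{n}0.png",cv2.resize(im[:,:,::-1],(800,600),interpolation=cv2.INTER_CUBIC)); cv2.imwrite(f"pics/{n}0_raw.png",im[:,:,::-1])
    print(n,r.calibration(n))
print(r.get_obs())
E
```

```text
pics
scene {'fx': 401.49706433263356, 'fy': 401.49706433263356, 'cx': 256.1870287255798, 'cy': 190.73367167957736, 'k1': -0.007273143520825025, 'rvec': array([ 1.58924216,  2.17493863, -0.6871648 ]), 'tvec': array([ 0.19622455, -0.41278474,  1.34607143])}
top {'fx': 401.00114229543163, 'fy': 401.00114229543163, 'cx': 256.5172650926666, 'cy': 186.66648003679435, 'k1': -0.11640128923408687, 'rvec': array([ 2.14305213, -2.11125616,  0.20011347]), 'tvec': array([-8.88034106e-04,  6.16218032e-01,  1.16608454e+00])}
{'clock': 0.1, 'joints': array([-1.44312477,  0.47773705,  0.02237161,  1.55634207, -0.01152382,
        1.10928146, -0.08308824]), 'qvel': array([ 0.00031554, -0.00148928, -0.00026504, -0.00175749,  0.00013387,
       -0.00083047, -0.00152501]), 'tau': array([ 3.87819091e-03, -5.97758818e+01,  1.61332302e+00, -2.81952935e+01,
        1.27765507e-02,  5.11775783e-03, -6.45438305e-06]), 'tcp_pos': array([0.15762116, 0.65609116, 0.40381454]), 'orientation': array([-3.69489130e-01, -3.11970558e+00,  2.57209261e-03]), 'contact_force': array([-0.56507299, -0.68116648,  0.42023588]), 'moment': array([-0.01743541,  0.01790816, -0.01240112]), 'gripper_force': 0.0, 'grip_width': 0.08563127751726157}
```

View pics/scene0.png

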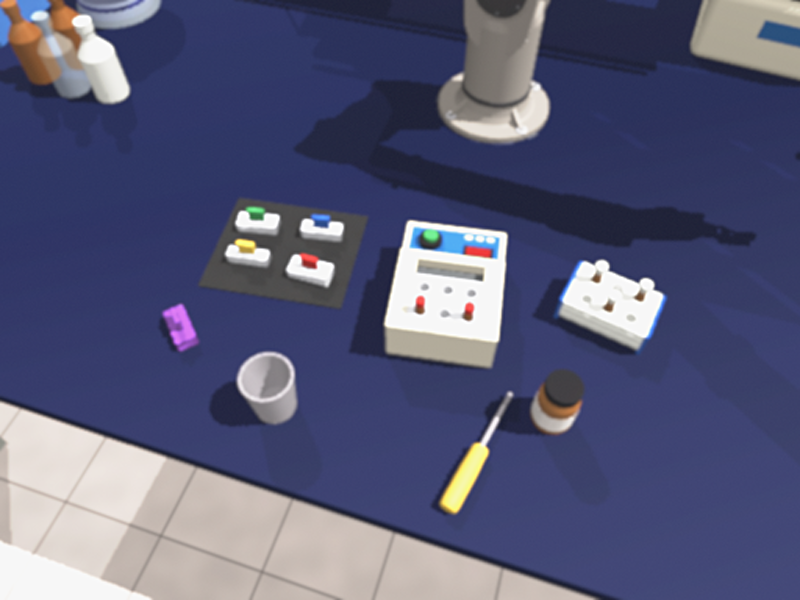

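View pics/top0.png

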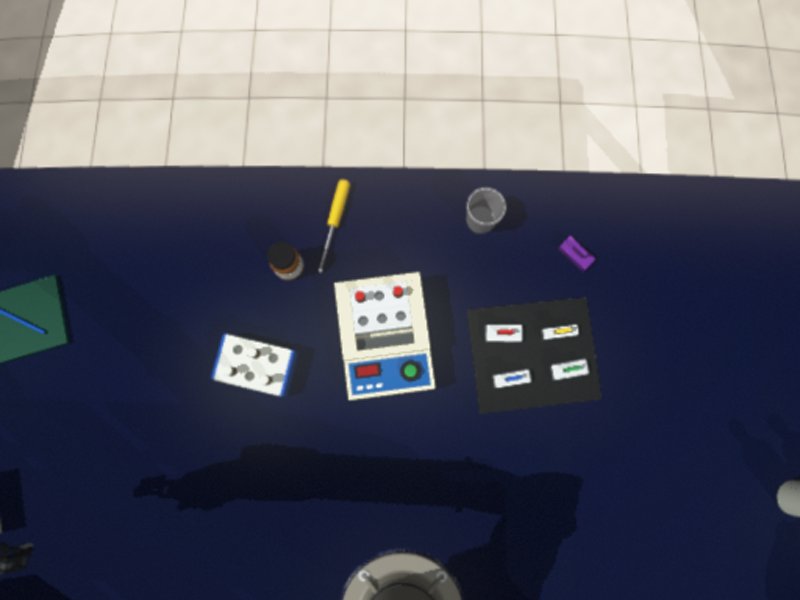

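Top view (800 px scale): red vials in the block's back row (361,296),(398,292). White vials are in the rack (254,351),(232,370),(265,378). Bars on the mat: red (503,332), yellow (562,331), blue (512,378), green (570,369). The purple look-alike is off the mat at (577,253), and the jar, beaker and screwdriver are the bystanders. Next, rough positions.

```bash
cat > h.py <<'E'
import numpy as np, cv2
from bench import r
from scipy.spatial.transform import Rotation as R
from scipy.optimize import least_squares
S=0.64
def rays(c,uv):
    uv=np.atleast_2d(np.float64(uv)); d=(uv-[c["cx"],c["cy"]])/[c["fx"],c["fy"]]
    s=d.copy()
    for _ in range(20): s=d/(1+c["k1"]*(s**2).sum(1,keepdims=True))
    Rm=R.from_rotvec(c["rvec"]).as_matrix(); o=-Rm.T@c["tvec"]
    return o,np.c_[s,np.ones(len(s))]@Rm
def atz(c,uv,z):
    o,d=rays(c,uv); return o+d*((z-o[2])/d[:,2])[:,None]
def proj(c,P):
    p=R.from_rotvec(c["rvec"]).apply(np.atleast_2d(P))+c["tvec"]; s=p[:,:2]/p[:,2:]
    s=s*(1+c["k1"]*(s**2).sum(1,keepdims=True)); return s*[c["fx"],c["fy"]]+[c["cx"],c["cy"]]
def tri(cs,uvs):
    A=np.zeros((3,3));b=np.zeros(3)
    for c,uv in zip(cs,uvs):
        o,d=rays(c,uv); d=d[0]/np.linalg.norm(d[0]); M=np.eye(3)-np.outer(d,d); A+=M; b+=M@o
    return np.linalg.solve(A,b)
def pose(T,x):  # x=(X,Y,yaw): frame points -> world
    T=np.atleast_2d(T); c,s=np.cos(x[2]),np.sin(x[2])
    return np.c_[x[0]+c*T[:,0]-s*T[:,1],x[1]+s*T[:,0]+c*T[:,1],T[:,2]]
def fit(obs,x0): # obs: list of (calib, framepoints, uv)
    f=lambda x:np.concatenate([(proj(c,pose(P,x))-uv).ravel() for c,P,uv in obs])
    s=least_squares(f,x0,loss="soft_l1"); return s.x,np.round(f(s.x).reshape(-1,2),1)
def go(xyz,yawy=None):
    """shift & roll (tool axes) to put TCP at world xyz, tool y along world angle yawy (mod pi)"""
    o=r.get_obs(); Rm=R.from_rotvec(o["orientation"]).as_matrix()
    d=Rm.T@(np.array(xyz)-o["tcp_pos"]); roll=0
    if yawy is not None:
        a=np.arctan2(Rm[1,1],Rm[0,1]); roll=-((yawy-a+np.pi/2)%np.pi-np.pi/2)
    print("d",np.round(d,4),"roll",round(roll,4),"rows",int(np.ceil(max(np.linalg.norm(d)/.05,abs(roll)/.1499))),"j7",round(o["joints"][6],2))
def st():
    o=r.get_obs(); Rm=R.from_rotvec(o["orientation"]).as_matrix()
    print("t",round(o["clock"],2),"tcp",np.round(o["tcp_pos"],4),"ya",round(np.arctan2(Rm[1,1],Rm[0,1]),4),"F",np.round(o["contact_force"],1),"w",round(o["grip_width"],4),"gf",round(o["gripper_force"],1))
def snap(n,name,box=None):
    c=r.calibration(n); im=r.grab_frame(n)[:,:,::-1]; cv2.imwrite(f"pics/{name}_raw.png",im)
    if box: x0,y0,x1,y1=box; im=im[y0:y1,x0:x1]
    k=min(800/im.shape[1],600/im.shape[0]); cv2.imwrite(f"pics/{name}.png",cv2.resize(im,None,fx=k,fy=k,interpolation=cv2.INTER_CUBIC)); 
    import pickle; pickle.dump((c,k,box),open(f"pics/{name}.pkl","wb"))
def load(name):
    import pickle; c,k,b=pickle.load(open(f"pics/{name}.pkl","rb")); return c,lambda uv:(np.float64(uv)+.5)/k-.5+(b[:2] if b else 0)
E
python3 - <<'E'
from h import *
t=r.calibration("top");s=r.calibration("scene")
print("heater corners",atz(t,np.array([[334,283],[418,273],[434,389],[350,399]])*S,.085)[:,:2].round(3).tolist())
print("rack corners",atz(t,np.array([[225,334],[296,349],[284,396],[213,378]])*S,.05)[:,:2].round(3).tolist())
for n,a,b in [("red",(503,332),(309,261)),("yel",(562,331),(244,245)),("blue",(512,378),(320,220)),("green",(571,369),(256,213)),("vial",(361,296),(420,301)),("start",(410,370),(431,237)),("v1",(254,352),(602,267)),("v2",(232,370),(647,286)),("v3",(265,378),(610,300))]:
    print(n,tri([t,s],[np.array(a)*S,np.array(b)*S]).round(3))
print("mat",atz(t,np.array([[468,311],[585,298],[600,400],[480,412]])*S,.003)[:,:2].round(3).tolist())
print("jar,beaker,sd",atz(t,np.array([[284,260],[486,210],[320,270]])*S,.05)[:,:2].round(3).tolist())
w=r.calibration("wrist"); Rm=R.from_rotvec(w["rvec"]).as_matrix(); o=r.get_obs(); T=R.from_rotvec(o["orientation"]).as_matrix()
print("cam in tool",T.T@(-Rm.T@w["tvec"]-o["tcp_pos"]),"axes",(T.T@Rm.T).round(2).tolist(),w["fx"],w["cx"],w["cy"])
E
```

```text
heater corners [[0.626, 0.136], [0.648, -0.024], [0.428, -0.056], [0.407, 0.1]]
rack corners [[0.528, 0.351], [0.501, 0.21], [0.411, 0.229], [0.442, 0.369]]
red [ 0.542 -0.194  0.039]
yel [ 0.545 -0.311  0.041]
blue [ 0.452 -0.21   0.041]
green [ 0.47  -0.326  0.039]
vial [0.605 0.051 0.113]
start [ 0.462 -0.009  0.078]
v1 [0.487 0.266 0.135]
v2 [0.457 0.333 0.078]
v3 [0.446 0.289 0.007]
mat [[0.588, -0.129], [0.619, -0.371], [0.411, -0.395], [0.386, -0.152]]
jar,beaker,sd [[0.678, 0.241], [0.788, -0.161], [0.659, 0.169]]
cam in tool [6.97164872e-02 9.16211865e-05 2.97938590e-02] axes [[-0.0, -0.96, -0.27], [1.0, -0.0, 0.0], [-0.0, -0.27, 0.96]] 274.3973921381034 253.3793760358056 195.32416950672524
```

Run:
```python
from h import *
st(); go([.47,.29,.40],-.189); go([.54,.03,.42],.145); go([.49,-.26,.40],.12)
```

```text
t 0.1 tcp [0.1576 0.6561 0.4038] ya 1.335 F [-0.6 -0.7  0.4] w 0.0856 gf 0.0
d [-0.3893 -0.283   0.0043] roll 1.524 rows 11 j7 -0.08
d [-0.5181 -0.5195 -0.0153] roll 1.19 rows 15 j7 -0.08
d [-0.5372 -0.8131  0.0052] roll 1.215 rows 20 j7 -0.08
```

carry_out(moves=[[-0.389,-0.283,0.004,1.524,0.05],[-0.389,-0.283,0.004,1.524,0.05],[-0.389,-0.283,0.004,1.524,0.05],[-0.389,-0.283,0.004,1.524,0.05],[-0.389,-0.283,0.004,1.524,0.05],[-0.389,-0.283,0.004,1.524,0.05],[-0.389,-0.283,0.004,1.524,0.05],[-0.389,-0.283,0.004,1.524,0.05]])

```text
clock: 0.9
tcp_pos: [0.418, 0.3501, 0.4013]
orientation: [-2.073, -2.36, 0.0]
contact_force: [-0.2, 1.2, -0.6]
grip_width: 0.0498
gripper_force: 0.0
```

Run:
```python
from h import *
st(); go([.47,.29,.40],-.189)
```

```text
t 0.9 tcp [0.418  0.3501 0.4013] ya 0.129 F [-0.2  1.2 -0.6] w 0.0498 gf 0.0
d [-0.0663  0.0438  0.0012] roll 0.318 rows 3 j7 -0.56
```

carry_out(moves=[[-0.066,0.044,0.001,0.318,0.05],[-0.066,0.044,0.001,0.318,0.05],[-0.066,0.044,0.001,0.318,0.05],[-0.066,0.044,0.001,0.318,0.05],[-0.066,0.044,0.001,0.318,0.05],[-0.066,0.044,0.001,0.318,0.05],[-0.066,0.044,0.001,0.318,0.05],[-0.066,0.044,0.001,0.318,0.05]])

```text
clock: 1.7
tcp_pos: [0.4693, 0.2931, 0.4004]
orientation: [-2.413, -2.011, -0.0]
contact_force: [0.3, 0.2, 0.1]
grip_width: 0.05
gripper_force: 0.0
```

Run:
```python
from h import *
st(); snap("wrist","rackA"); go([.54,.04,.42],.145)
```

```text
t 1.7 tcp [0.4693 0.2931 0.4004] ya -0.1814 F [0.3 0.2 0.1] w 0.05 gf 0.0
d [-0.236   0.1152 -0.0197] roll -0.3269 rows 6 j7 -0.69
```

View pics/rackA.png

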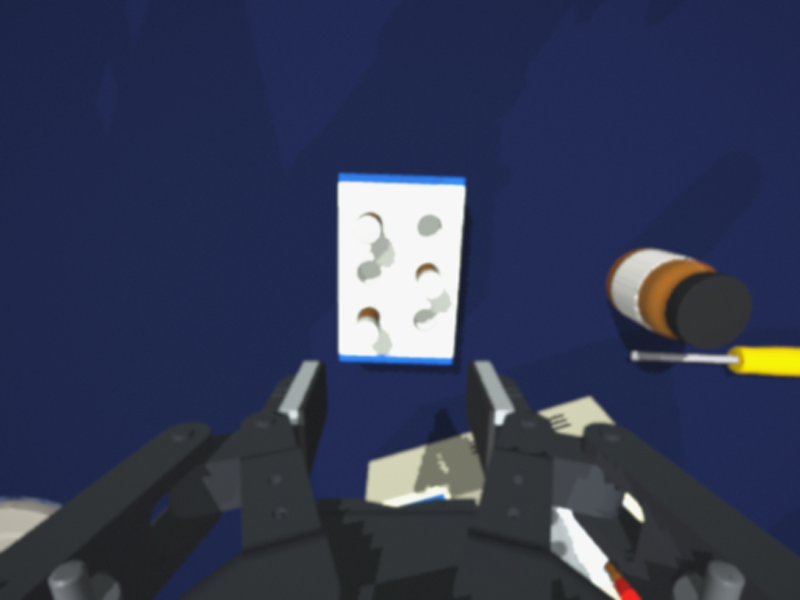

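Rack seen. Free holes are at (429,225), (369,271) and (425,320), and the white caps at (370,228), (430,283) and (368,330). Corners are (339,174), (466,178), (453,364), (339,360).

Run:
```python
from h import *
c,m=load("rackA")
P=np.array([[-45,72,50],[45,72,50],[45,-72,50],[-45,-72,50],[22,36,50],[-22,0,50],[22,-36,50],[-22,36,86],[22,0,86],[-22,-36,86]])/1e3
uv=m([[339,174],[466,178],[453,364],[339,360],[429,225],[369,271],[425,320],[370,229],[430,284],[369,332]])
x,res=fit([(c,P,uv)],[.47,.29,-.19]); print(x.round(4)); print(res.tolist()); print((proj(c,pose(P,x))/S).round().tolist())
def f(p): 
    Q=pose(P,p[:3]); Q[:,2]+=p[3]; return (proj(c,Q)-uv).ravel()
print(least_squares(f,[*x,0],loss="soft_l1").x.round(4))
```

```text
[ 0.4713  0.297  -0.2144]
[[0.5, -0.7], [-0.7, -0.5], [-1.0, -0.9], [0.7, -0.5], [0.8, 0.9], [0.6, 0.8], [0.2, -0.5], [-1.5, 0.2], [1.0, 0.5], [-1.8, 0.5]]
[[339.0, 173.0], [465.0, 177.0], [451.0, 362.0], [340.0, 359.0], [430.0, 226.0], [370.0, 272.0], [425.0, 319.0], [367.0, 229.0], [431.0, 285.0], [366.0, 332.0]]
[ 0.4713  0.2972 -0.2145  0.0006]
```

carry_out(moves=[[-0.236,0.115,-0.02,-0.327,0.05],[-0.236,0.115,-0.02,-0.327,0.05],[-0.236,0.115,-0.02,-0.327,0.05],[-0.236,0.115,-0.02,-0.327,0.05],[-0.236,0.115,-0.02,-0.327,0.05],[-0.236,0.115,-0.02,-0.327,0.05],[-0.236,0.115,-0.02,-0.327,0.05],[-0.236,0.115,-0.02,-0.327,0.05]])

```text
clock: 2.55
tcp_pos: [0.5397, 0.04, 0.4203]
orientation: [-2.055, -2.375, -0.0]
contact_force: [-0.1, 0.0, -0.2]
grip_width: 0.0496
gripper_force: 0.0
```

Run:
```python
from h import *
st(); snap("wrist","heatA"); go([.49,-.25,.40],.12)
```

```text
t 2.55 tcp [0.5397 0.04   0.4203] ya 0.144 F [-0.1  0.  -0.2] w 0.0496 gf 0.0
d [-0.2806 -0.0914  0.02  ] roll 0.0259 rows 6 j7 0.11
```

View pics/heatA.png

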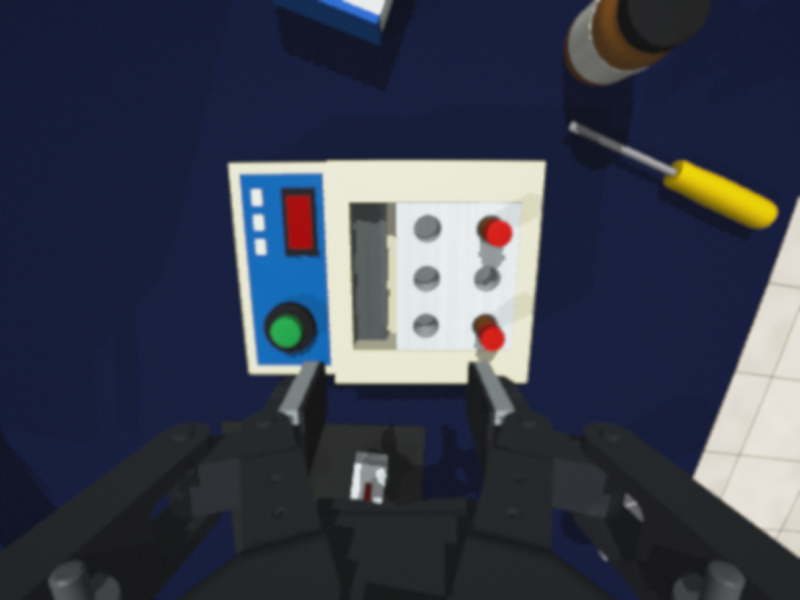

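Heater seen. Holes are at (427,228), (427,278), (426,325) and (487,278), the red caps at (498,233) and (491,338), and the button at (286,332). The gap spans columns 350 to about 396.

Run:
```python
from h import *
c,m=load("heatA")
P=np.array([[-91,82,85],[57,82,85],[57,-82,85],[-91,-82,85],[-22,36,85],[-22,0,85],[-22,-36,85],[22,0,85],[22,36,115],[22,-36,115]])/1e3
uv=m([[328,160],[546,161],[528,384],[335,384],[427,228],[427,278],[426,325],[487,278],[498,233],[491,338]])
x,res=fit([(c,P,uv)],[.57,.03,.145]); print(x.round(4)); print(res.tolist())
def f(p): 
    Q=pose(P,p[:3]); Q[:,2]+=p[3]; return (proj(c,Q)-uv).ravel()
print(least_squares(f,[*x,0],loss="soft_l1").x.round(4))
a=atz(c,m([[350,202],[350,276],[353,348],[396,203],[396,276],[396,350],[388,276],[522,276]]),.085)
d=a[:,:2]-x[:2]; cs,s=np.cos(x[2]),np.sin(x[2]); print((np.c_[d@[cs,s],d@[-s,cs]]*1e3).round(1).tolist())
b=atz(c,m([[286,332]]),.09); print("btn",b); d=b[0,:2]-x[:2]; print(d@[cs,s],d@[-s,cs])
im=cv2.imread("pics/heatA_raw.png")[150:205,215:262]; print(im[30,:].tolist())
cv2.imwrite("pics/gap.png",cv2.resize(im,None,fx=9,fy=9,interpolation=cv2.INTER_CUBIC))
np.save("heater.npy",x); np.save("rack.npy",[.4713,.2971,-.2145])
```

```text
[0.5822 0.0501 0.1422]
[[-0.4, 0.0], [-1.0, 0.0], [-1.9, -1.9], [0.6, -1.9], [0.4, 0.2], [-0.3, 0.2], [-0.3, 0.2], [-0.1, 0.2], [1.1, 0.1], [1.1, 0.7]]
[0.582  0.0503 0.1429 0.0017]
[[-76.3, 54.1], [-77.7, 1.6], [-76.9, -54.4], [-44.3, 53.4], [-44.3, 1.6], [-44.2, -55.9], [-50.1, 1.6], [47.6, 1.9]]
btn [[ 0.46314604 -0.00715476  0.09      ]]
-0.12597494676274296 -0.03984546656623943
[[212, 233, 233], [212, 233, 233], [212, 233, 233], [212, 233, 233], [213, 233, 234], [212, 233, 234], [212, 233, 234], [209, 231, 232], [194, 221, 221], [155, 181, 181], [104, 120, 120], [69, 76, 75], [62, 63, 60], [72, 72, 67], [87, 87, 82], [95, 95, 89], [96, 96, 91], [97, 97, 91], [96, 95, 89], [95, 95, 89], [94, 93, 88], [94, 93, 88], [96, 95, 89], [96, 96, 90], [96, 96, 90], [96, 96, 90], [97, 97, 91], [99, 98, 93], [102, 101, 95], [105, 104, 98], [106, 106, 99], [111, 115, 110], [132, 147, 146], [166, 191, 191], [185, 214, 214], [190, 218, 218], [191, 218, 218], [195, 219, 219], [210, 224, 222], [226, 230, 226], [234, 234, 230], [236, 235, 230], [235, 234, 229], [235, 233, 228], [234, 233, 228], [234, 232, 227], [233, 232, 226]]
```

View pics/gap.png

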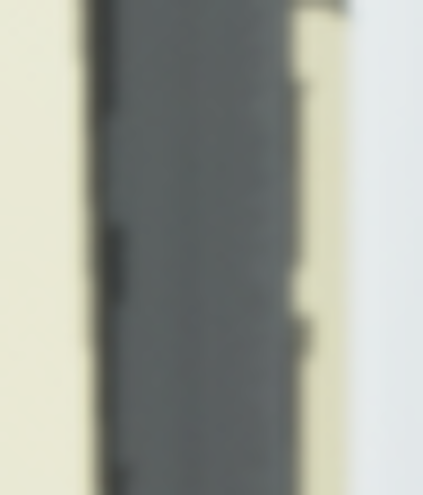

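carry_out(moves=[[-0.281,-0.091,0.02,0.026,0.05],[-0.281,-0.091,0.02,0.026,0.05],[-0.281,-0.091,0.02,0.026,0.05],[-0.281,-0.091,0.02,0.026,0.05],[-0.281,-0.091,0.02,0.026,0.05],[-0.281,-0.091,0.02,0.026,0.05],[-0.281,-0.091,0.02,0.026,0.05],[-0.281,-0.091,0.02,0.026,0.05]])

```text
clock: 3.4
tcp_pos: [0.4903, -0.2511, 0.4]
orientation: [-2.086, -2.348, 0.0]
contact_force: [0.9, 0.6, 0.6]
grip_width: 0.05
gripper_force: 0.0
```

Run:
```python
from h import *
st(); snap("wrist","matA")
```

```text
t 3.4 tcp [ 0.4903 -0.2511  0.4   ] ya 0.1178 F [0.9 0.6 0.6] w 0.05 gf 0.0
```

View pics/matA.png

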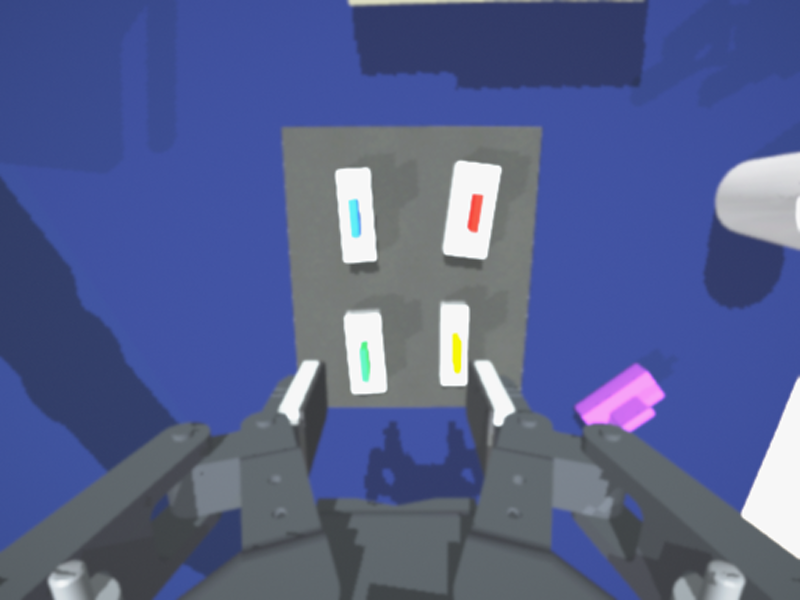

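Mat view: blue bar at (356,215), red-fin bar at (473,211), green at (365,352), yellow at (454,344). The purple look-alike is off the mat at (620,400). The gap measures about 33.2 mm, so I expect bar_32 (33.6 mm) and will try the red one first.

```bash
cat >> h.py <<'E'
def barfit(name,th,uv,x0,nfin=1):
    c,m=load(name); t=th/2
    P=np.array([[-t,35,25],[t,35,25],[t,-35,25],[-t,-35,25],[0,0,51]])/1e3
    return fit([(c,P,m(uv))],x0)
def H(p): return pose(np.array(p)/1e3,np.load("heater.npy"))[0]
def K(p): return pose(np.array(p)/1e3,np.load("rack.npy"))[0]
E
python3 - <<'E'
from h import *
im=cv2.imread("pics/matA_raw.png")[95:175,270:330]
cv2.imwrite("pics/b32.png",cv2.resize(im,None,fx=7,fy=7,interpolation=cv2.INTER_CUBIC))
# fin / bar centroid
hsv=cv2.cvtColor(cv2.imread("pics/matA_raw.png"),cv2.COLOR_BGR2HSV)
mk=cv2.inRange(hsv,(0,120,100),(8,255,255))|cv2.inRange(hsv,(172,120,100),(180,255,255)); ys,xs=np.nonzero(mk[95:175,270:330]); print("fin",xs.mean()+270,ys.mean()+95,len(xs))
E
```

```text
fin 303.6896551724138 135.68275862068964 145
```

View pics/b32.png

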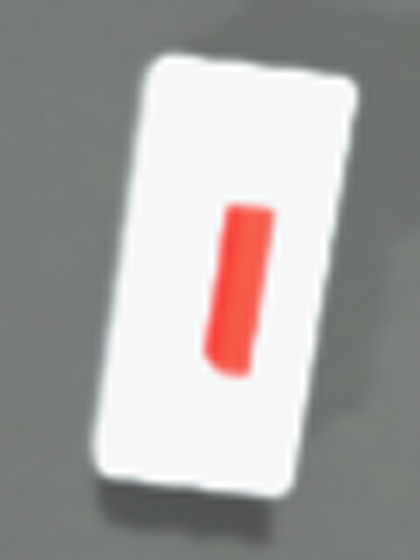

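Run:
```python
from h import *
c,_=load("matA"); t=16
P=np.array([[-t,35,25],[t,35,25],[t,-35,25],[-t,-35,25],[0,0,51]])/1e3
uv=(np.array([[147,52],[360,76],[294,500],[92,476],[242,290]])+.5)/7-.5+[270,95]
x,res=fit([(c,P,uv)],[.54,-.19,.1]); print(x.round(4),res.tolist())
def f(p): 
    Q=pose(P,p[:3]); Q[:,2]+=p[3]; return (proj(c,Q)-uv).ravel()
print(least_squares(f,[*x,0]).x.round(4))
np.save("b32.npy",x)
go([x[0],x[1],.29],x[2])
```

```text
[ 0.5417 -0.1946  0.0293] [[0.8, 1.8], [-3.4, 1.0], [-2.0, -2.3], [1.8, -1.1], [0.4, -0.1]]
[ 0.5382 -0.1939  0.0155  0.0229]
d [0.0487 0.0571 0.11  ] roll 0.091 rows 3 j7 0.71
```

Run:
```python
from h import *
c,m=load("matA")
P=np.array([[-105,125,3],[105,125,3],[105,-125,3],[-105,-125,3]])/1e3
uv=m([[283,127],[542,126],[523,407],[299,407]])
x,res=fit([(c,P,uv)],[.5,-.26,.12]); print(x.round(4),res.tolist())
# scene + top check of bar_32
g=cv2.cvtColor(cv2.imread("pics/matA_raw.png"),cv2.COLOR_BGR2GRAY)
print(g[150,275:325].tolist())
for n in("top","scene"):
    cc=r.calibration(n); im=cv2.imread(f"pics/{n}0_raw.png"); hsv=cv2.cvtColor(im,cv2.COLOR_BGR2HSV)
    p=proj(cc,[.541,-.194,.05])[0].astype(int); k=hsv[p[1]-12:p[1]+12,p[0]-12:p[0]+12]
    ys,xs=np.nonzero(((k[...,0]<8)|(k[...,0]>172))&(k[...,1]>110)&(k[...,2]>60)); print(n,p,xs.mean()+p[0]-12,ys.mean()+p[1]-12,len(xs),atz(cc,[[xs.mean()+p[0]-12,ys.mean()+p[1]-12]],.047))
```

```text
[ 0.5042 -0.2591  0.1211] [[-0.6, 0.1], [0.6, 0.3], [-1.7, -0.6], [1.5, -0.1]]
[122, 121, 122, 122, 122, 122, 122, 124, 141, 197, 245, 247, 247, 247, 247, 247, 247, 247, 247, 247, 247, 247, 247, 247, 247, 247, 247, 247, 247, 247, 247, 247, 247, 247, 247, 247, 247, 247, 242, 150, 115, 113, 114, 114, 113, 114, 115, 118, 121, 123]
top [322 212] 323.3448275862069 211.9655172413793 29 [[ 0.54258152 -0.19679217  0.047     ]]
scene [197 164] 197.4078947368421 166.0 76 [[ 0.54466925 -0.19294769  0.047     ]]
```

Run:
```python
from h import *
c,_=load("matA"); t=16
uv=(np.array([[147,52],[360,76],[294,500],[92,476],[242,290]])+.5)/7-.5+[270,95]
for zl in(4.5,25):
  P=np.array([[-t,35,zl],[t,35,25],[t,-35,25],[-t,-35,zl],[0,0,51]])/1e3
  x,res=fit([(c,P,uv)],[.54,-.19,.1]); print(x.round(4),res.tolist())
# fin ends top: TL,TR,BL,BR
uf=(np.array([[228,205],[275,210],[250,377]])+.5)/7-.5+[270,95]
P=np.array([[-4,15,51],[4,15,51],[4,-15,51]])/1e3
x2,r2=fit([(c,P,uf)],x); print(x2.round(4),r2.tolist())
```

```text
[ 0.5431 -0.1945  0.0135] [[0.2, 2.5], [-1.8, 1.3], [-1.4, -2.0], [0.8, -3.6], [1.6, -0.1]]
[ 0.5417 -0.1946  0.0293] [[0.8, 1.8], [-3.4, 1.0], [-2.0, -2.3], [1.8, -1.1], [0.4, -0.1]]
[ 0.541  -0.1961  0.0263] [[-0.2, -0.5], [0.1, -0.5], [0.0, 2.1]]
```

Run:
```python
from h import *
c,_=load("matA")
uv=(np.array([[360,76],[294,500],[335,240]])+.5)/7-.5+[270,95]
a=atz(c,uv,.025); d=a[0]-a[1]; print("yaw",np.arctan2(-d[0],d[1]))
go([.5415,-.1952,.26],.025)
```

```text
yaw 0.01684396945808512
d [0.0481 0.0568 0.14  ] roll 0.0953 rows 4 j7 0.71
```

carry_out(moves=[[0.048,0.057,0.08,0.098,0.03],[0.048,0.057,0.08,0.098,0.03],[0.048,0.057,0.08,0.098,0.03],[0.048,0.057,0.14,0.098,0.03],[0.048,0.057,0.14,0.098,0.03],[0.048,0.057,0.14,0.098,0.03],[0.048,0.057,0.14,0.098,0.03],[0.048,0.057,0.14,0.098,0.03]])

```text
clock: 4.25
tcp_pos: [0.5417, -0.1977, 0.2624]
orientation: [2.198, 2.241, 0.003]
contact_force: [0.3, -0.3, 0.1]
grip_width: 0.0299
gripper_force: 0.0
```

Run:
```python
from h import *
st(); snap("wrist","b32B"); go([.5415,-.1952,.203],.022)
```

```text
t 4.25 tcp [ 0.5417 -0.1977  0.2624] ya 0.0197 F [ 0.3 -0.3  0.1] w 0.0299 gf 0.0
d [ 0.0025 -0.0002  0.0593] roll -0.0024 rows 2 j7 0.63
```

View pics/b32B.png

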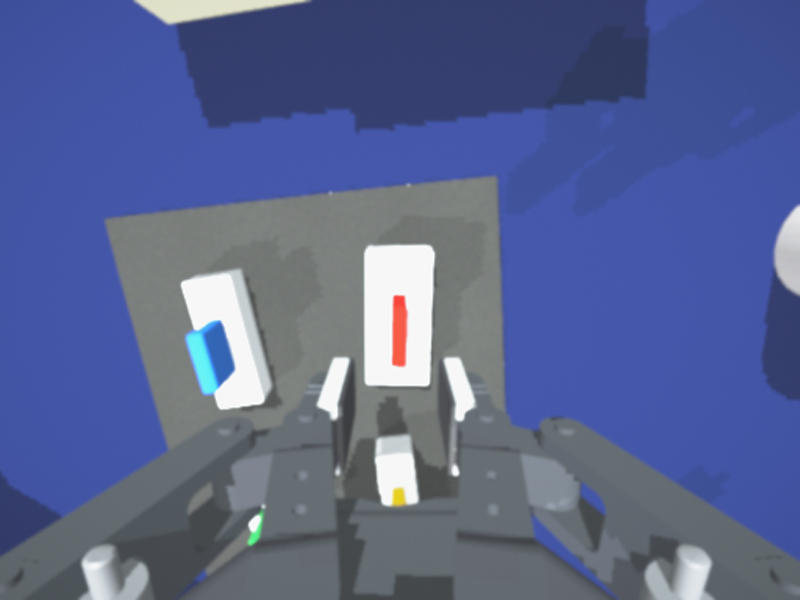

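carry_out(moves=[[0.002,0,0.059,0,0.03],[0.002,0,0.059,0,0.03],[0.002,0,0.059,0,0.03],[0.002,0,0.059,0,0.0],[0.002,0,0.059,0,0.0],[0.002,0,0.059,0,0.0],[0.002,0,0.059,0,0.0],[0.002,0,0.059,0,0.0]], force=60)

```text
clock: 5.1
tcp_pos: [0.5417, -0.1957, 0.2029]
orientation: [2.198, 2.242, 0.002]
contact_force: [-1.1, 0.3, 8.4]
grip_width: 0.0067
gripper_force: 64.2
```

Run:
```python
from h import *
st(); print(H([-60.7,0,85])); go([.5415,-.19,.32])
```

```text
t 5.1 tcp [ 0.5417 -0.1957  0.2029] ya 0.0198 F [-1.1  0.3  8.4] w 0.0067 gf 64.2
[0.52211359 0.04154132 0.085     ]
d [ 0.0057  0.0002 -0.1171] roll 0 rows 3 j7 0.68
```

carry_out(moves=[[0,0,-0.12,0,0.0],[0,0,-0.12,0,0.0],[0,0,-0.12,0,0.0],[0,0,-0.12,0,0.0],[0,0,-0.12,0,0.0],[0,0,-0.12,0,0.0],[0,0,-0.12,0,0.0],[0,0,-0.12,0,0.0]])

```text
clock: 5.9
tcp_pos: [0.5407, -0.1952, 0.3202]
orientation: [-2.198, -2.242, 0.002]
contact_force: [0.4, 0.8, -1.2]
grip_width: 0.007
gripper_force: 62.9
```

Run:
```python
from h import *
st(); p=H([-60.7,0,85]); go([p[0],p[1],.32],.1425)
```

```text
t 5.9 tcp [ 0.5407 -0.1952  0.3202] ya 0.0198 F [ 0.4  0.8 -1.2] w 0.007 gf 62.9
d [ 0.237  -0.0139  0.0003] roll -0.1227 rows 5 j7 0.58
```

carry_out(moves=[[0.237,-0.014,0,-0.123,0.0],[0.237,-0.014,0,-0.123,0.0],[0.237,-0.014,0,-0.123,0.0],[0.237,-0.014,0,-0.123,0.0],[0.237,-0.014,0,-0.123,0.0],[0.237,-0.014,0.0,-0.123,0.0],[0.237,-0.014,0.0,-0.123,0.0],[0.237,-0.014,0.0,-0.123,0.0]])

```text
clock: 6.7
tcp_pos: [0.5222, 0.04, 0.3212]
orientation: [2.059, 2.372, -0.001]
contact_force: [1.0, -0.3, -2.0]
grip_width: 0.0069
gripper_force: 62.9
```

Run:
```python
from h import *
st(); p=H([-60.7,0,85]); go([p[0],p[1],.295],.1425)
```

```text
t 6.7 tcp [0.5222 0.04   0.3212] ya 0.141 F [ 1.  -0.3 -2. ] w 0.0069 gf 62.9
d [0.0016 0.0001 0.0262] roll -0.0015 rows 1 j7 0.21
```

Lower to just above the casing (bar underside at about 95 mm) and look.

carry_out(moves=[[0.001,0,0.026,-0.001,0.0],[0.001,0,0.026,-0.001,0.0],[0.001,0,0.026,-0.001,0.0],[0.001,0,0.026,-0.001,0.0],[0.001,0,0.026,-0.001,0.0],[0.001,0,0.026,-0.001,0.0],[0.001,0,0.026,-0.001,0.0],[0.001,0,0.026,-0.001,0.0]])

```text
clock: 7.5
tcp_pos: [0.5221, 0.0425, 0.2956]
orientation: [2.056, 2.376, 0.0]
contact_force: [-0.1, -0.7, -0.9]
grip_width: 0.0066
gripper_force: 62.8
```

Run:
```python
from h import *
st(); snap("wrist","gapB"); p=H([-60.7,0,85]); go([p[0],p[1],.263],.1425)
```

```text
t 7.5 tcp [0.5221 0.0425 0.2956] ya 0.1441 F [-0.1 -0.7 -0.9] w 0.0066 gf 62.8
d [-0.0009 -0.0002  0.0325] roll 0.0016 rows 1 j7 0.24
```

View pics/gapB.png

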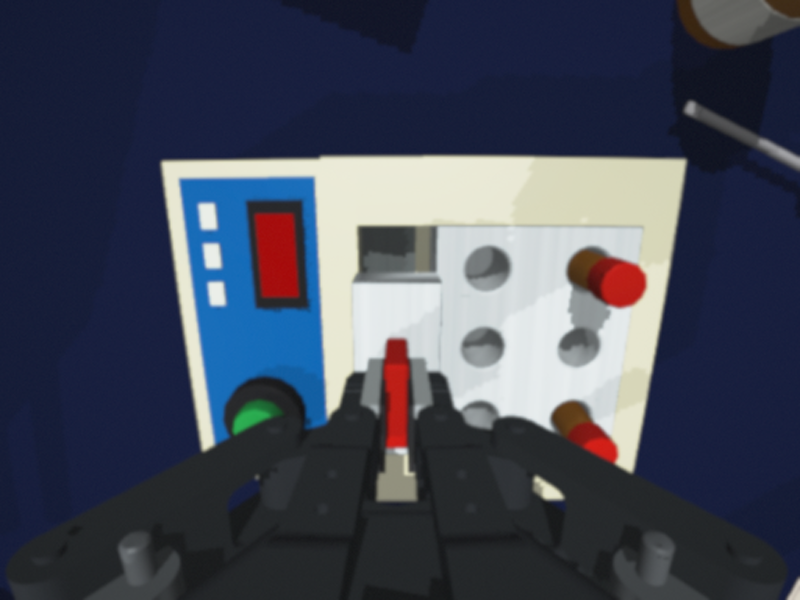

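The bar spans columns 353 to 441 (centre 397) and the gap 358 to 438 (centre 398), so it is aligned. Lowering gently.

carry_out(moves=[[0,0,0.008,0.001,0.0],[0,0,0.012,0.001,0.0],[0,0,0.016,0.001,0.0],[0,0,0.02,0.001,0.0],[0,0,0.024,0.001,0.0],[0,0,0.028,0.001,0.0],[0,0,0.031,0.001,0.0],[0,0,0.031,0.001,0.0]])

```text
clock: 8.35
tcp_pos: [0.522, 0.0424, 0.2639]
orientation: [-2.057, -2.374, 0.001]
contact_force: [-0.7, -0.1, -1.7]
grip_width: 0.0065
gripper_force: 62.8
```

Run:
```python
from h import *
st(); snap("wrist","gapC",(150,100,400,290)); p=H([-60.7,0,85]); go([p[0],p[1],.263],.1425)
```

```text
t 8.35 tcp [0.522  0.0424 0.2639] ya 0.1429 F [-0.7 -0.1 -1.7] w 0.0065 gf 62.8
d [-0.0008 -0.0001  0.0012] roll 0.0005 rows 1 j7 0.28
```

View pics/gapC.png

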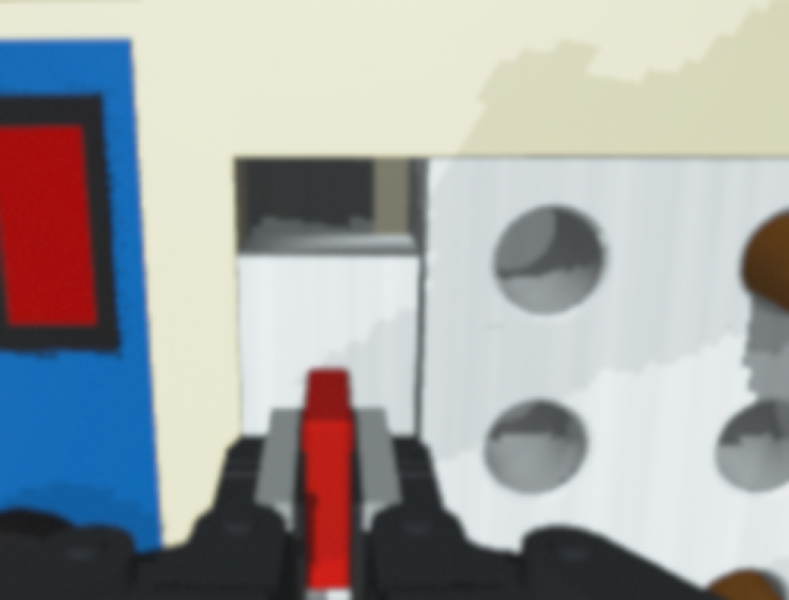

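The red bar is in the gap with a narrow, even clearance on the block side and no force. Seating the last millimetre and letting go.

carry_out(moves=[[0,0,0.001,0,0.0],[0,0,0.002,0,0.0],[0,0,0.002,0,0.0],[0,0,0.002,0,0.0],[0,0,0.002,0,0.022],[0,0,0.002,0,0.022],[0,0,0.002,0,0.022],[0,0,0.002,0,0.022]])

```text
clock: 9.2
tcp_pos: [0.5221, 0.0424, 0.2623]
orientation: [2.057, 2.374, -0.0]
contact_force: [-0.2, -0.4, -0.2]
grip_width: 0.0219
gripper_force: 0.0
```

carry_out(moves=[[0,0,0,0,0.022],[0,0,-0.03,0,0.022],[0,0,-0.07,0,0.022],[0,0,-0.11,0,0.022],[0,0,-0.11,0,0.03],[0,0,-0.11,0,0.03],[0,0,-0.11,0,0.03],[0,0,-0.11,0,0.03]])

```text
clock: 10.0
tcp_pos: [0.5216, 0.0424, 0.3711]
orientation: [-2.056, -2.374, 0.003]
contact_force: [-0.1, 0.5, 0.4]
grip_width: 0.0306
gripper_force: 0.0
```

Run:
```python
from h import *
st(); snap("wrist","packed",(150,80,420,282))
for p in ([22,36],[22,-36]): q=H([*p,0]); print(q); go([q[0],q[1],.32],.1425)
```

```text
t 10.0 tcp [0.5216 0.0424 0.3711] ya 0.143 F [-0.1  0.5  0.4] w 0.0306 gf 0.0
[0.59887534 0.08890084 0.        ]
d [0.0351 0.0831 0.051 ] roll 0.0004 rows 3 j7 0.16
[0.60908162 0.0176279  0.        ]
d [-0.0369  0.0831  0.051 ] roll 0.0004 rows 3 j7 0.16
```

View pics/packed.png

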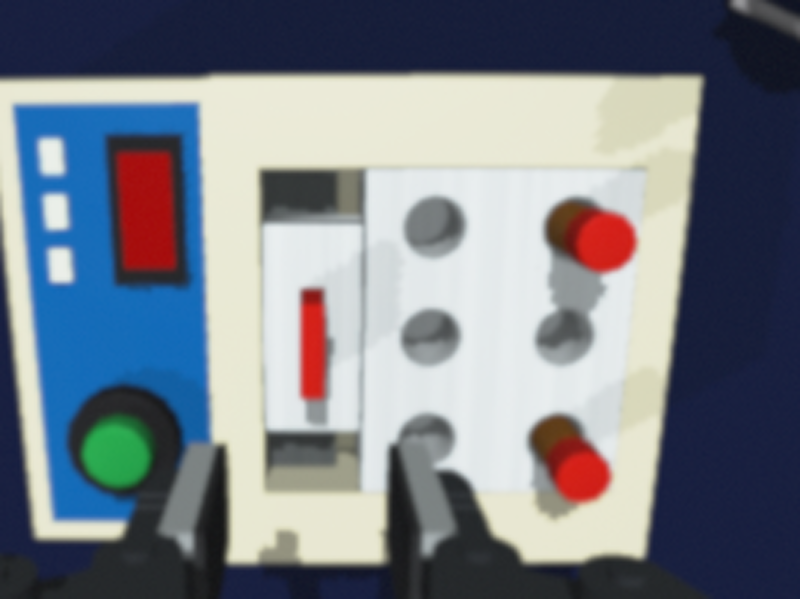

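Bar 32 sits flush and home. On to the red vials.

carry_out(moves=[[0.035,0.083,0,0,0.034],[0.035,0.083,0,0,0.034],[0.035,0.083,0.046,0,0.034],[0.035,0.083,0.046,0,0.034],[0.035,0.083,0.046,0,0.034],[0.035,0.083,0.046,0,0.034],[0.035,0.083,0.046,0,0.034],[0.035,0.083,0.046,0,0.034]])

```text
clock: 10.85
tcp_pos: [0.5994, 0.0886, 0.3278]
orientation: [2.057, 2.373, 0.003]
contact_force: [-0.5, 0.4, 1.3]
grip_width: 0.034
gripper_force: 0.0
```

Run:
```python
from h import *
st(); q=H([22,36,0]); go([q[0],q[1],.263],.1425)
```

```text
t 10.85 tcp [0.5994 0.0886 0.3278] ya 0.1425 F [-0.5  0.4  1.3] w 0.034 gf 0.0
d [ 0.0004 -0.0006  0.0648] roll 0.0 rows 2 j7 0.19
```

carry_out(moves=[[0,0,0.04,0,0.034],[0,0,0.065,0,0.034],[0,0,0.065,0,0.034],[0,0,0.065,0,0.034],[0,0,0.065,0,0.01],[0,0,0.065,0,0.01],[0,0,0.065,0,0.01],[0,0,0.065,0,0.01]], force=40)

```text
clock: 11.65
tcp_pos: [0.5998, 0.0888, 0.2629]
orientation: [2.057, 2.374, 0.003]
contact_force: [-1.9, -0.6, 5.9]
grip_width: 0.017
gripper_force: 39.2
```

carry_out(moves=[[0,0,0,0,0.01],[0,0,-0.02,0,0.01],[0,0,-0.04,0,0.01],[0,0,-0.065,0,0.01],[0,0,-0.085,0,0.01],[0,0,-0.085,0,0.01],[0,0,-0.085,0,0.01],[0,0,-0.085,0,0.01]])

```text
clock: 12.45
tcp_pos: [0.5988, 0.089, 0.3454]
orientation: [-2.056, -2.374, 0.002]
contact_force: [-0.0, -0.3, -0.3]
grip_width: 0.0163
gripper_force: 39.1
```

Run:
```python
from h import *
st(); snap("wrist","lift1")
q=K([22,36,0]); print(q); go([q[0],q[1],.348],-.2145)
```

```text
t 12.45 tcp [0.5988 0.089  0.3454] ya 0.1432 F [-0.  -0.3 -0.3] w 0.0163 gf 39.1
[0.50045875 0.32759209 0.        ]
d [ 0.2502 -0.0633 -0.0027] roll 0.3576 rows 6 j7 0.17
```

carry_out(moves=[[0.25,-0.063,-0.003,0.358,0.01],[0.25,-0.063,-0.003,0.358,0.01],[0.25,-0.063,-0.003,0.358,0.01],[0.25,-0.063,-0.003,0.358,0.01],[0.25,-0.063,-0.003,0.358,0.01],[0.25,-0.063,-0.003,0.358,0.01],[0.25,-0.063,-0.003,0.358,0.01],[0.25,-0.063,-0.003,0.358,0.01]])

```text
clock: 13.3
tcp_pos: [0.5017, 0.3259, 0.3488]
orientation: [2.448, 1.968, -0.002]
contact_force: [1.7, -0.8, -0.1]
grip_width: 0.016
gripper_force: 39.1
```

Run:
```python
from h import *
st(); q=K([22,36,0]); go([q[0],q[1],.276],-.2145)
```

```text
t 13.3 tcp [0.5017 0.3259 0.3488] ya -0.2165 F [ 1.7 -0.8 -0.1] w 0.016 gf 39.1
d [ 0.0015 -0.0016  0.0728] roll -0.002 rows 2 j7 -0.58
```

Lower to the deck (vial foot about 62 mm), then check the alignment.

carry_out(moves=[[0.001,-0.001,0.03,0,0.01],[0.001,-0.001,0.06,0,0.01],[0.001,-0.001,0.073,0,0.01],[0.001,-0.001,0.073,0,0.01],[0.001,-0.001,0.073,0,0.01],[0.001,-0.001,0.073,0,0.01],[0.001,-0.001,0.073,0,0.01],[0.001,-0.001,0.073,0,0.01]])

```text
clock: 14.1
tcp_pos: [0.5008, 0.3287, 0.2772]
orientation: [-2.447, -1.97, -0.002]
contact_force: [0.4, -0.1, -0.5]
grip_width: 0.0166
gripper_force: 39.1
```

Run:
```python
from h import *
st(); snap("wrist","rackB",(150,80,400,270)); q=K([22,36,0]); go([q[0],q[1],.235],-.2145)
```

```text
t 14.1 tcp [0.5008 0.3287 0.2772] ya -0.2148 F [ 0.4 -0.1 -0.5] w 0.0166 gf 39.1
d [-0.0012  0.      0.042 ] roll -0.0003 rows 1 j7 -0.53
```

View pics/rackB.png

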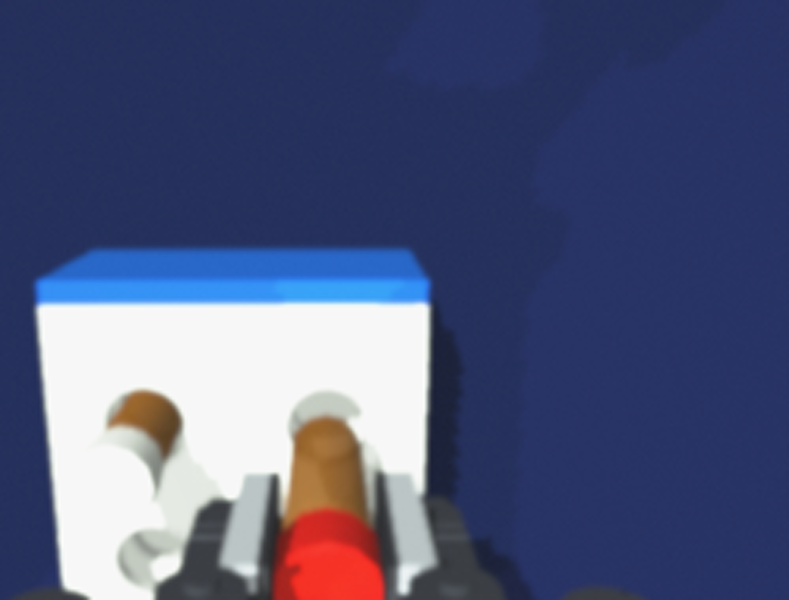

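Vial body at column 326 and hole centred at about 327. Lowering.

carry_out(moves=[[-0.001,0,0.01,0,0.01],[-0.001,0,0.016,0,0.01],[-0.001,0,0.022,0,0.01],[-0.001,0,0.028,0,0.01],[-0.001,0,0.034,0,0.01],[-0.001,0,0.04,0,0.01],[-0.001,0,0.042,0,0.01],[-0.001,0,0.042,0,0.01]])

```text
clock: 14.95
tcp_pos: [0.5004, 0.3276, 0.2343]
orientation: [-2.447, -1.97, -0.0]
contact_force: [0.2, -0.2, -0.4]
grip_width: 0.0164
gripper_force: 39.1
```

Run:
```python
from h import *
st()
```

```text
t 14.95 tcp [0.5004 0.3276 0.2343] ya -0.2151 F [ 0.2 -0.2 -0.4] w 0.0164 gf 39.1
```

carry_out(moves=[[0,0,0,0,0.03],[0,0,0,0,0.03],[0,0,0,0,0.03],[0,0,-0.03,0,0.03],[0,0,-0.08,0,0.03],[0,0,-0.11,0,0.03],[0,0,-0.11,0,0.03],[0,0,-0.11,0,0.03]])

```text
clock: 15.75
tcp_pos: [0.5003, 0.3277, 0.3449]
orientation: [-2.446, -1.97, -0.002]
contact_force: [0.4, -0.9, -1.0]
grip_width: 0.0299
gripper_force: 0.0
```

Run:
```python
from h import *
st(); snap("wrist","rackC"); q=H([22,-36,0]); go([q[0],q[1],.34],.1425)
```

```text
t 15.75 tcp [0.5003 0.3277 0.3449] ya -0.2147 F [ 0.4 -0.9 -1. ] w 0.0299 gf 0.0
d [-0.2795  0.1727  0.0038] roll -0.3572 rows 7 j7 -0.58
```

carry_out(moves=[[-0.28,0.173,0.004,-0.357,0.034],[-0.28,0.173,0.004,-0.357,0.034],[-0.28,0.173,0.004,-0.357,0.034],[-0.28,0.173,0.004,-0.357,0.034],[-0.28,0.173,0.004,-0.357,0.034],[-0.28,0.173,0.004,-0.357,0.034],[-0.28,0.173,0.004,-0.357,0.034],[-0.28,0.173,0.004,-0.357,0.034]])

```text
clock: 16.6
tcp_pos: [0.6097, 0.011, 0.3391]
orientation: [2.068, 2.364, -0.006]
contact_force: [-0.6, -0.7, 0.5]
grip_width: 0.0341
gripper_force: 0.0
```

Run:
```python
from h import *
st(); q=H([22,-36,0]); go([q[0],q[1],.263],.1425)
```

```text
t 16.6 tcp [0.6097 0.011  0.3391] ya 0.1335 F [-0.6 -0.7  0.5] w 0.0341 gf 0.0
d [0.0069 0.0004 0.0761] roll -0.009 rows 2 j7 0.31
```

carry_out(moves=[[0,0,0.01,0,0.034],[0,0,0.01,0,0.034],[0,0,0.01,0,0.034],[0,0,0.01,0,0.034],[0,0,0.01,0,0.034],[0,0,0.01,0,0.034],[0,0,0.01,0,0.034],[0,0,0.01,0,0.034]])

```text
clock: 17.4
tcp_pos: [0.6096, 0.0171, 0.3305]
orientation: [2.058, 2.373, 0.0]
contact_force: [-0.0, -0.3, -0.5]
grip_width: 0.0342
gripper_force: 0.0
```

Run:
```python
from h import *
st(); q=H([22,-36,0]); go([q[0],q[1],.263],.1425)
```

```text
t 17.4 tcp [0.6096 0.0171 0.3305] ya 0.1421 F [-0.  -0.3 -0.5] w 0.0342 gf 0.0
d [ 0.0005 -0.0004  0.0675] roll -0.0004 rows 2 j7 0.31
```

carry_out(moves=[[0,0,0.04,0,0.034],[0,0,0.067,0,0.034],[0,0,0.067,0,0.034],[0,0,0.067,0,0.034],[0,0,0.067,0,0.01],[0,0,0.067,0,0.01],[0,0,0.067,0,0.01],[0,0,0.067,0,0.01]], force=40)

```text
clock: 18.2
tcp_pos: [0.6104, 0.0169, 0.2651]
orientation: [2.057, 2.372, 0.004]
contact_force: [-0.8, -1.0, 7.2]
grip_width: 0.0162
gripper_force: 39.2
```

carry_out(moves=[[0,0,0,0,0.01],[0,0,-0.02,0,0.01],[0,0,-0.04,0,0.01],[0,0,-0.065,0,0.01],[0,0,-0.085,0,0.01],[0,0,-0.085,0,0.01],[0,0,-0.085,0,0.01],[0,0,-0.085,0,0.01]])

```text
clock: 19.0
tcp_pos: [0.6091, 0.0173, 0.3473]
orientation: [-2.057, -2.373, 0.002]
contact_force: [-0.5, -0.0, -0.7]
grip_width: 0.0161
gripper_force: 39.2
```

Run:
```python
from h import *
st(); q=K([22,-36,0]); go([q[0],q[1],.345],-.2145)
```

```text
t 19.0 tcp [0.6091 0.0173 0.3473] ya 0.1422 F [-0.5 -0.  -0.7] w 0.0161 gf 39.2
d [ 0.2551 -0.0887  0.0026] roll 0.3567 rows 6 j7 0.3
```

carry_out(moves=[[0.255,-0.089,0.0,0.357,0.01],[0.255,-0.089,0.0,0.357,0.01],[0.255,-0.089,0.0,0.357,0.01],[0.255,-0.089,0.0,0.357,0.01],[0.255,-0.089,0.0,0.357,0.01],[0.255,-0.089,0.0,0.357,0.01],[0.255,-0.089,0.0,0.357,0.01],[0.255,-0.089,0.0,0.357,0.01]])

```text
clock: 19.8
tcp_pos: [0.4852, 0.2567, 0.3476]
orientation: [2.446, 1.971, -0.002]
contact_force: [-0.2, -0.8, 0.4]
grip_width: 0.0162
gripper_force: 39.2
```

carry_out(moves=[[0,0,0,0,0.01],[0,0,0,0,0.01],[0,0,0,0,0.01],[0,0,0.03,0,0.01],[0,0,0.06,0,0.01],[0,0,0.068,0,0.01],[0,0,0.068,0,0.01],[0,0,0.068,0,0.01]])

```text
clock: 20.6
tcp_pos: [0.4861, 0.2568, 0.2813]
orientation: [2.447, 1.969, 0.002]
contact_force: [1.0, 0.1, 0.1]
grip_width: 0.0161
gripper_force: 39.2
```

Run:
```python
from h import *
st(); q=K([22,-36,0]); go([q[0],q[1],.235],-.2145)
```

```text
t 20.6 tcp [0.4861 0.2568 0.2813] ya -0.2158 F [1.  0.1 0.1] w 0.0161 gf 39.2
d [ 0.0002 -0.0011  0.0463] roll -0.0013 rows 1 j7 -0.44
```

carry_out(moves=[[0,-0.001,0.012,0,0.01],[0,-0.001,0.018,0,0.01],[0,-0.001,0.024,0,0.01],[0,-0.001,0.03,0,0.01],[0,-0.001,0.036,0,0.01],[0,-0.001,0.042,0,0.01],[0,-0.001,0.045,0,0.01],[0,-0.001,0.045,0,0.01]])

```text
clock: 21.4
tcp_pos: [0.485, 0.2574, 0.236]
orientation: [-2.447, -1.97, -0.002]
contact_force: [-2.0, 0.5, 7.6]
grip_width: 0.0162
gripper_force: 39.9
```

Run:
```python
from h import *
st()
```

```text
t 21.4 tcp [0.485  0.2574 0.236 ] ya -0.2152 F [-2.   0.5  7.6] w 0.0162 gf 39.9
```

carry_out(moves=[[0,0,0,0,0.03],[0,0,0,0,0.03],[0,0,0,0,0.03],[0,0,-0.03,0,0.03],[0,0,-0.08,0,0.03],[0,0,-0.11,0,0.03],[0,0,-0.11,0,0.03],[0,0,-0.11,0,0.03]])

```text
clock: 22.2
tcp_pos: [0.4843, 0.2573, 0.3456]
orientation: [-2.446, -1.97, -0.002]
contact_force: [0.5, -0.1, -1.3]
grip_width: 0.0301
gripper_force: 0.0
```

Run:
```python
from h import *
st(); snap("wrist","rackD"); 
for p in([22,0,0],[-22,36,0],[-22,-36,0]):q=K(p); go([q[0],q[1],.30],-.2145)
```

```text
t 22.2 tcp [0.4843 0.2573 0.3456] ya -0.2146 F [ 0.5 -0.1 -1.3] w 0.0301 gf 0.0
d [0.0364 0.0012 0.0446] roll -0.0001 rows 2 j7 -0.51
d [ 0.0724 -0.0428  0.0446] roll -0.0001 rows 2 j7 -0.51
d [ 0.0004 -0.0428  0.0447] roll -0.0001 rows 2 j7 -0.51
```

View pics/rackD.png

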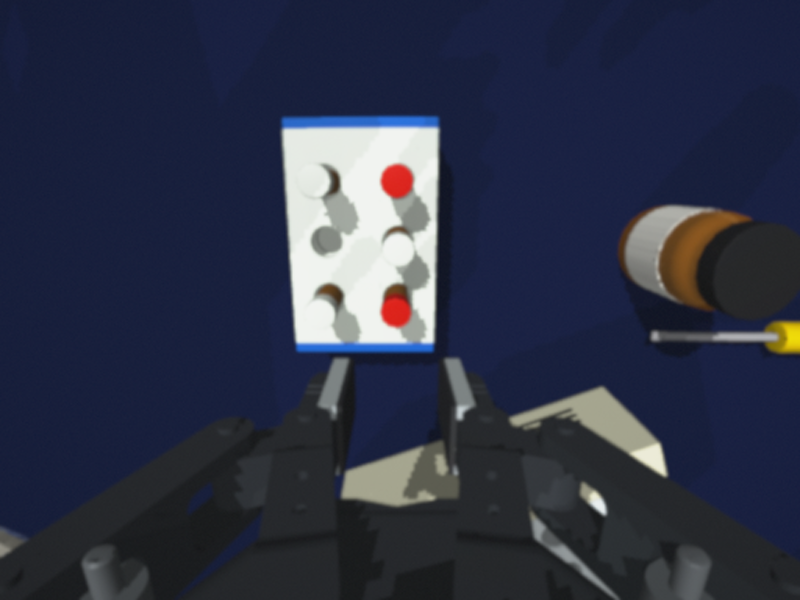

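Both reds are home at (397,181) and (396,311). White vials are at (318,181), (398,248) and (322,310). Taking the middle white first.

carry_out(moves=[[0.036,0.001,0.0,0,0.03],[0.036,0.001,0.04,0,0.03],[0.036,0.001,0.04,0,0.03],[0.036,0.001,0.04,0,0.03],[0.036,0.001,0.04,0,0.03],[0.036,0.001,0.04,0,0.03],[0.036,0.001,0.04,0,0.03],[0.036,0.001,0.04,0,0.03]])

```text
clock: 23.05
tcp_pos: [0.4932, 0.292, 0.306]
orientation: [-2.447, -1.97, -0.002]
contact_force: [-0.1, -0.1, 0.3]
grip_width: 0.03
gripper_force: 0.0
```

carry_out(moves=[[0,0,0.04,0,0.03],[0,0,0.07,0,0.03],[0,0,0.07,0,0.03],[0,0,0.07,0,0.03],[0,0,0.07,0,0.01],[0,0,0.07,0,0.01],[0,0,0.07,0,0.01],[0,0,0.07,0,0.01]])

```text
clock: 23.85
tcp_pos: [0.4939, 0.2924, 0.237]
orientation: [-2.447, -1.97, -0.005]
contact_force: [-0.6, 0.7, 7.8]
grip_width: 0.0163
gripper_force: 39.3
```

carry_out(moves=[[0,0,0,0,0.01],[0,0,-0.02,0,0.01],[0,0,-0.05,0,0.01],[0,0,-0.09,0,0.01],[0,0,-0.115,0,0.01],[0,0,-0.115,0,0.01],[0,0,-0.115,0,0.01],[0,0,-0.115,0,0.01]])

```text
clock: 24.65
tcp_pos: [0.4925, 0.292, 0.3494]
orientation: [-2.446, -1.971, 0.003]
contact_force: [0.4, -0.8, -0.8]
grip_width: 0.0162
gripper_force: 39.2
```

Run:
```python
from h import *
st(); q=H([22,36,0]); go([q[0],q[1],.345],.1425)
```

```text
t 24.65 tcp [0.4925 0.292  0.3494] ya -0.2147 F [ 0.4 -0.8 -0.8] w 0.0162 gf 39.2
d [-0.1758  0.1472  0.0044] roll -0.3572 rows 5 j7 -0.54
```

carry_out(moves=[[-0.176,0.147,0.0,-0.357,0.01],[-0.176,0.147,0.0,-0.357,0.01],[-0.176,0.147,0.0,-0.357,0.01],[-0.176,0.147,0.0,-0.357,0.01],[-0.176,0.147,0.0,-0.357,0.01],[-0.176,0.147,0.0,-0.357,0.01],[-0.176,0.147,0.0,-0.357,0.01],[-0.176,0.147,0.0,-0.357,0.01]])

```text
clock: 25.45
tcp_pos: [0.5986, 0.0903, 0.3493]
orientation: [-2.055, -2.374, 0.002]
contact_force: [0.0, -0.1, -0.4]
grip_width: 0.0165
gripper_force: 39.2
```

carry_out(moves=[[0,0,0,0,0.01],[0,0,0,0,0.01],[0,0,0,0,0.01],[0,0,0.03,0,0.01],[0,0,0.036,0,0.01],[0,0,0.036,0,0.01],[0,0,0.036,0,0.01],[0,0,0.036,0,0.01]])

```text
clock: 26.25
tcp_pos: [0.5996, 0.0887, 0.3154]
orientation: [2.058, 2.373, 0.002]
contact_force: [0.9, 0.5, 0.4]
grip_width: 0.0163
gripper_force: 39.2
```

Run:
```python
from h import *
st(); q=H([22,36,0]); go([q[0],q[1],.266],.1425); snap("wrist","blkA",(150,80,400,270))
```

```text
t 26.25 tcp [0.5996 0.0887 0.3154] ya 0.1419 F [0.9 0.5 0.4] w 0.0163 gf 39.2
d [ 0.0003 -0.0008  0.0494] roll -0.0006 rows 1 j7 0.21
```

View pics/blkA.png

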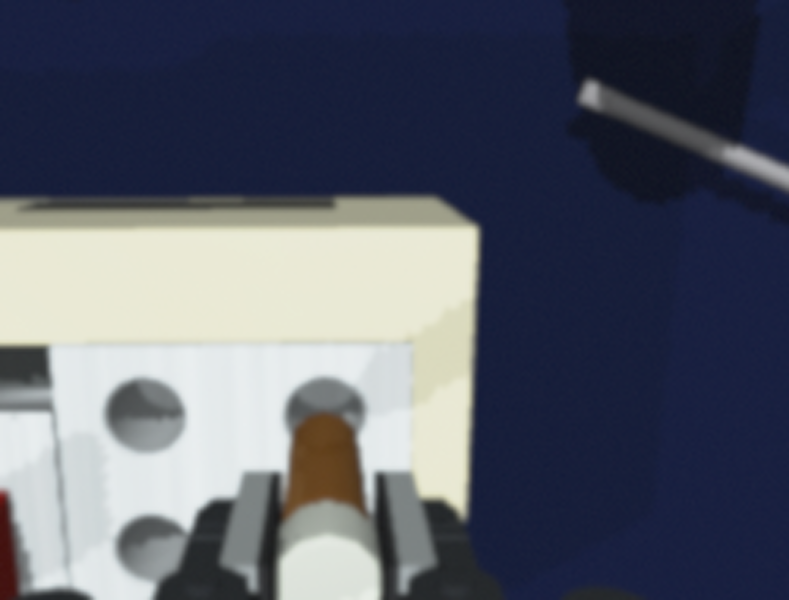

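Vial at column 325 and hole at 326, so it is aligned. Block still sits against the back. Lowering to home and releasing.

carry_out(moves=[[0,-0.0005,0.012,0,0.01],[0,-0.0005,0.02,0,0.01],[0,-0.0005,0.027,0,0.01],[0,-0.0005,0.034,0,0.01],[0,-0.0005,0.041,0,0.01],[0,-0.0005,0.047,0,0.01],[0,-0.0005,0.0495,0,0.01],[0,-0.0005,0.0495,0,0.01]])

```text
clock: 27.1
tcp_pos: [0.5992, 0.0884, 0.2659]
orientation: [2.059, 2.373, 0.002]
contact_force: [-3.0, -0.6, 9.8]
grip_width: 0.0164
gripper_force: 40.1
```

Run:
```python
from h import *
st()
```

```text
t 27.1 tcp [0.5992 0.0884 0.2659] ya 0.1415 F [-3.  -0.6  9.8] w 0.0164 gf 40.1
```

carry_out(moves=[[0,0,0,0,0.03],[0,0,0,0,0.03],[0,0,0,0,0.03],[0,0,-0.03,0,0.03],[0,0,-0.08,0,0.03],[0,0,-0.08,0,0.03],[0,0,-0.08,0,0.03],[0,0,-0.08,0,0.03]])

```text
clock: 27.9
tcp_pos: [0.5981, 0.0889, 0.3438]
orientation: [-2.057, -2.373, 0.002]
contact_force: [0.3, 0.2, -1.0]
grip_width: 0.0297
gripper_force: 0.0
```

Run:
```python
from h import *
st(); q=K([-22,36,0]); go([q[0],q[1],.306],-.2145)
```

```text
t 27.9 tcp [0.5981 0.0889 0.3438] ya 0.1423 F [ 0.3  0.2 -1. ] w 0.0297 gf 0.0
d [ 0.2655 -0.104   0.038 ] roll 0.3568 rows 6 j7 0.19
```

carry_out(moves=[[0.2655,-0.104,0,0.357,0.03],[0.2655,-0.104,0,0.357,0.03],[0.2655,-0.104,0,0.357,0.03],[0.2655,-0.104,0,0.357,0.03],[0.2655,-0.104,0,0.357,0.03],[0.2655,-0.104,0,0.357,0.03],[0.2655,-0.104,0.038,0.357,0.03],[0.2655,-0.104,0.038,0.357,0.03]])

```text
clock: 28.7
tcp_pos: [0.4551, 0.3373, 0.3021]
orientation: [2.443, 1.974, -0.015]
contact_force: [0.2, -1.8, -0.6]
grip_width: 0.0303
gripper_force: 0.0
```

carry_out(moves=[[0,0,0,0,0.03],[0,0,0.0,0,0.03],[0,0,0.04,0,0.03],[0,0,0.07,0,0.03],[0,0,0.07,0,0.03],[0,0,0.07,0,0.03],[0,0,0.07,0,0.03],[0,0,0.07,0,0.03]])

```text
clock: 29.5
tcp_pos: [0.4589, 0.337, 0.2387]
orientation: [-2.447, -1.969, -0.005]
contact_force: [0.3, 0.1, -0.2]
grip_width: 0.0303
gripper_force: 0.0
```

Run:
```python
from h import *
st(); q=K([-22,36,0]); go([q[0],q[1],.236],-.2145)
```

```text
t 29.5 tcp [0.4589 0.337  0.2387] ya -0.2155 F [ 0.3  0.1 -0.2] w 0.0303 gf 0.0
d [-0.0004 -0.0014  0.0027] roll -0.001 rows 1 j7 -0.53
```

carry_out(moves=[[0,-0.001,0.001,0,0.01],[0,-0.001,0.001,0,0.01],[0,-0.001,0.001,0,0.01],[0,-0.001,0.001,0,0.01],[0,-0.001,0.001,0,0.01],[0,-0.001,0.001,0,0.01],[0,-0.001,0.001,0,0.01],[0,-0.001,0.001,0,0.01]])

```text
clock: 30.3
tcp_pos: [0.4578, 0.3375, 0.2374]
orientation: [-2.447, -1.97, -0.004]
contact_force: [0.1, -0.1, 6.8]
grip_width: 0.0162
gripper_force: 38.9
```

carry_out(moves=[[0,0,0,0,0.01],[0,0,-0.02,0,0.01],[0,0,-0.05,0,0.01],[0,0,-0.09,0,0.01],[0,0,-0.112,0,0.01],[0,0,-0.112,0,0.01],[0,0,-0.112,0,0.01],[0,0,-0.112,0,0.01]])

```text
clock: 31.1
tcp_pos: [0.4565, 0.3369, 0.3469]
orientation: [-2.447, -1.971, 0.003]
contact_force: [-0.5, 0.4, -0.6]
grip_width: 0.0161
gripper_force: 39.1
```

Run:
```python
from h import *
st(); q=H([22,-36,0]); go([q[0],q[1],.349],.1425)
```

```text
t 31.1 tcp [0.4565 0.3369 0.3469] ya -0.2147 F [-0.5  0.4 -0.6] w 0.0161 gf 39.1
d [-0.2795  0.2171 -0.002 ] roll -0.3572 rows 8 j7 -0.63
```

carry_out(moves=[[-0.2795,0.217,-0.005,-0.357,0.01],[-0.2795,0.217,-0.005,-0.357,0.01],[-0.2795,0.217,-0.005,-0.357,0.01],[-0.2795,0.217,-0.005,-0.357,0.01],[-0.2795,0.217,-0.005,-0.357,0.01],[-0.2795,0.217,-0.005,-0.357,0.01],[-0.2795,0.217,-0.005,-0.357,0.01],[-0.2795,0.217,-0.005,-0.357,0.01]])

```text
clock: 31.9
tcp_pos: [0.6105, 0.0094, 0.3523]
orientation: [2.069, 2.36, -0.005]
contact_force: [-0.5, -1.2, 0.1]
grip_width: 0.0168
gripper_force: 39.2
```

carry_out(moves=[[0,0,0,0,0.01],[0,0,0,0,0.01],[0,0,0,0,0.01],[0,0,0.0,0,0.01],[0,0,0.03,0,0.01],[0,0,0.037,0,0.01],[0,0,0.037,0,0.01],[0,0,0.037,0,0.01]])

```text
clock: 32.7
tcp_pos: [0.6097, 0.0179, 0.3165]
orientation: [2.058, 2.374, 0.0]
contact_force: [0.2, -0.5, -0.2]
grip_width: 0.0163
gripper_force: 39.2
```

Run:
```python
from h import *
st(); q=H([22,-36,0]); go([q[0],q[1],.266],.1425)
```

```text
t 32.7 tcp [0.6097 0.0179 0.3165] ya 0.1423 F [ 0.2 -0.5 -0.2] w 0.0163 gf 39.2
d [-0.0002 -0.0007  0.0505] roll -0.0002 rows 2 j7 0.35
```

carry_out(moves=[[0,-0.0005,0.012,0,0.01],[0,-0.0005,0.02,0,0.01],[0,-0.0005,0.027,0,0.01],[0,-0.0005,0.034,0,0.01],[0,-0.0005,0.041,0,0.01],[0,-0.0005,0.047,0,0.01],[0,-0.0005,0.0505,0,0.01],[0,-0.0005,0.0505,0,0.01]])

```text
clock: 33.5
tcp_pos: [0.6095, 0.0171, 0.2664]
orientation: [2.059, 2.372, 0.001]
contact_force: [-3.2, -0.5, 9.0]
grip_width: 0.0167
gripper_force: 40.0
```

Run:
```python
from h import *
st()
```

```text
t 33.5 tcp [0.6095 0.0171 0.2664] ya 0.1414 F [-3.2 -0.5  9. ] w 0.0167 gf 40.0
```

Home. Release, lift, and go to the third white vial.

carry_out(moves=[[0,0,0,0,0.03],[0,0,0,0,0.03],[0,0,0,0,0.03],[0,0,-0.03,0,0.03],[0,0,-0.08,0,0.03],[0,0,-0.08,0,0.03],[0,0,-0.08,0,0.03],[0,0,-0.08,0,0.03]])

```text
clock: 34.3
tcp_pos: [0.6085, 0.0179, 0.3444]
orientation: [-2.057, -2.373, 0.002]
contact_force: [0.1, -0.5, -1.1]
grip_width: 0.0301
gripper_force: 0.0
```

Run:
```python
from h import *
st(); q=K([-22,-36,0]); go([q[0],q[1],.306],-.2145)
```

```text
t 34.3 tcp [0.6085 0.0179 0.3444] ya 0.1423 F [ 0.1 -0.5 -1.1] w 0.0301 gf 0.0
d [ 0.2698 -0.1294  0.0387] roll 0.3568 rows 7 j7 0.33
```

carry_out(moves=[[0.27,-0.1295,0,0.357,0.03],[0.27,-0.1295,0,0.357,0.03],[0.27,-0.1295,0,0.357,0.03],[0.27,-0.1295,0,0.357,0.03],[0.27,-0.1295,0,0.357,0.03],[0.27,-0.1295,0,0.357,0.03],[0.27,-0.1295,0,0.357,0.03],[0.27,-0.1295,0.038,0.357,0.03]])

```text
clock: 35.1
tcp_pos: [0.443, 0.2693, 0.3091]
orientation: [-2.441, -1.976, -0.01]
contact_force: [-0.2, -1.1, 0.4]
grip_width: 0.0299
gripper_force: 0.0
```

carry_out(moves=[[0,0,0,0,0.03],[0,0,0.0,0,0.03],[0,0,0.0,0,0.03],[0,0,0.04,0,0.03],[0,0,0.07,0,0.03],[0,0,0.07,0,0.03],[0,0,0.07,0,0.03],[0,0,0.07,0,0.03]])

```text
clock: 35.9
tcp_pos: [0.4437, 0.2667, 0.2392]
orientation: [-2.448, -1.969, -0.005]
contact_force: [-0.3, -0.3, -0.2]
grip_width: 0.03
gripper_force: 0.0
```

Run:
```python
from h import *
st(); q=K([-22,-36,0]); go([q[0],q[1],.237],-.2145)
```

```text
t 35.9 tcp [0.4437 0.2667 0.2392] ya -0.2157 F [-0.3 -0.3 -0.2] w 0.03 gf 0.0
d [-0.0004 -0.0015  0.0022] roll -0.0012 rows 1 j7 -0.42
```

carry_out(moves=[[0,-0.001,0.001,0,0.01],[0,-0.001,0.001,0,0.01],[0,-0.001,0.001,0,0.01],[0,-0.001,0.001,0,0.01],[0,-0.001,0.001,0,0.01],[0,-0.001,0.001,0,0.01],[0,-0.001,0.001,0,0.01],[0,-0.001,0.001,0,0.01]])

```text
clock: 36.7
tcp_pos: [0.4426, 0.2673, 0.2382]
orientation: [-2.447, -1.97, -0.006]
contact_force: [-1.2, -0.8, 7.7]
grip_width: 0.0161
gripper_force: 38.8
```

carry_out(moves=[[0,0,0,0,0.01],[0,0,-0.02,0,0.01],[0,0,-0.05,0,0.01],[0,0,-0.09,0,0.01],[0,0,-0.117,0,0.01],[0,0,-0.117,0,0.01],[0,0,-0.117,0,0.01],[0,0,-0.117,0,0.01]])

```text
clock: 37.5
tcp_pos: [0.4411, 0.2667, 0.3527]
orientation: [-2.446, -1.97, 0.002]
contact_force: [0.2, 0.4, 0.1]
grip_width: 0.0162
gripper_force: 39.1
```

Run:
```python
from h import *
st(); q=H([-22,0,0]); go([q[0],q[1],.352],.1425)
```

```text
t 37.5 tcp [0.4411 0.2667 0.3527] ya -0.2147 F [0.2 0.4 0.1] w 0.0162 gf 39.1
d [-0.1892  0.1634  0.0007] roll -0.3572 rows 5 j7 -0.57
```

carry_out(moves=[[-0.189,0.1635,0,-0.357,0.01],[-0.189,0.1635,0,-0.357,0.01],[-0.189,0.1635,0,-0.357,0.01],[-0.189,0.1635,0,-0.357,0.01],[-0.189,0.1635,0,-0.357,0.01],[-0.189,0.1635,0,-0.357,0.01],[-0.189,0.1635,0,-0.357,0.01],[-0.189,0.1635,0,-0.357,0.01]])

```text
clock: 38.3
tcp_pos: [0.5605, 0.0484, 0.3523]
orientation: [-2.056, -2.373, 0.002]
contact_force: [-0.5, 0.8, -0.8]
grip_width: 0.0163
gripper_force: 39.2
```

carry_out(moves=[[0,0,0,0,0.01],[0,0,0,0,0.01],[0,0,0,0,0.01],[0,0,0.0,0,0.01],[0,0,0.03,0,0.01],[0,0,0.035,0,0.01],[0,0,0.035,0,0.01],[0,0,0.035,0,0.01]])

```text
clock: 39.1
tcp_pos: [0.5613, 0.0471, 0.319]
orientation: [2.058, 2.373, 0.0]
contact_force: [0.4, -0.3, -0.1]
grip_width: 0.0161
gripper_force: 39.2
```

Run:
```python
from h import *
st(); q=H([-22,0,0]); go([q[0],q[1],.267],.1425)
```

```text
t 39.1 tcp [0.5613 0.0471 0.319 ] ya 0.1418 F [ 0.4 -0.3 -0.1] w 0.0161 gf 39.2
d [ 0.    -0.001  0.052] roll -0.0007 rows 2 j7 0.3
```

carry_out(moves=[[0,-0.0005,0.012,0,0.01],[0,-0.0005,0.02,0,0.01],[0,-0.0005,0.027,0,0.01],[0,-0.0005,0.034,0,0.01],[0,-0.0005,0.041,0,0.01],[0,-0.0005,0.047,0,0.01],[0,-0.0005,0.052,0,0.01],[0,-0.0005,0.052,0,0.01]])

```text
clock: 39.9
tcp_pos: [0.5612, 0.0467, 0.2672]
orientation: [2.059, 2.373, 0.002]
contact_force: [-2.0, 0.3, 10.1]
grip_width: 0.0162
gripper_force: 40.0
```

Run:
```python
from h import *
st()
```

```text
t 39.9 tcp [0.5612 0.0467 0.2672] ya 0.1414 F [-2.   0.3 10.1] w 0.0162 gf 40.0
```

carry_out(moves=[[0,0,0,0,0.03],[0,0,0,0,0.03],[0,0,0,0,0.03],[0,0,-0.03,0,0.03],[0,0,-0.08,0,0.03],[0,0,-0.12,0,0.03],[0,0,-0.12,0,0.0],[0,0,-0.12,0,0.0]])

```text
clock: 40.7
tcp_pos: [0.5606, 0.0473, 0.3871]
orientation: [2.057, 2.373, 0.003]
contact_force: [0.2, -0.1, -1.5]
grip_width: 0.0013
gripper_force: 0.0
```

Run:
```python
from h import *
st(); snap("wrist","final1"); snap("top","top1",(90,140,300,300))
c,_=load("final1"); hsv=cv2.cvtColor(cv2.imread("pics/final1_raw.png"),cv2.COLOR_BGR2HSV)
mk=cv2.inRange(hsv,(50,120,60),(80,255,255)); n,l,s,ct=cv2.connectedComponentsWithStats(mk)
i=1+s[1:,4].argmax(); print(s[i],ct[i],atz(c,[ct[i]],.088))
go([.463,-.007,.30],.1425)
```

```text
t 40.7 tcp [0.5606 0.0473 0.3871] ya 0.1424 F [ 0.2 -0.1 -1.5] w 0.0013 gf 0.0
[143 214  24  25 458] [154.86026201 225.8558952 ] [[ 0.46298271 -0.00694681  0.088     ]]
d [-0.0401 -0.1036  0.0855] roll -0.0001 rows 3 j7 0.24
```

View pics/final1.png

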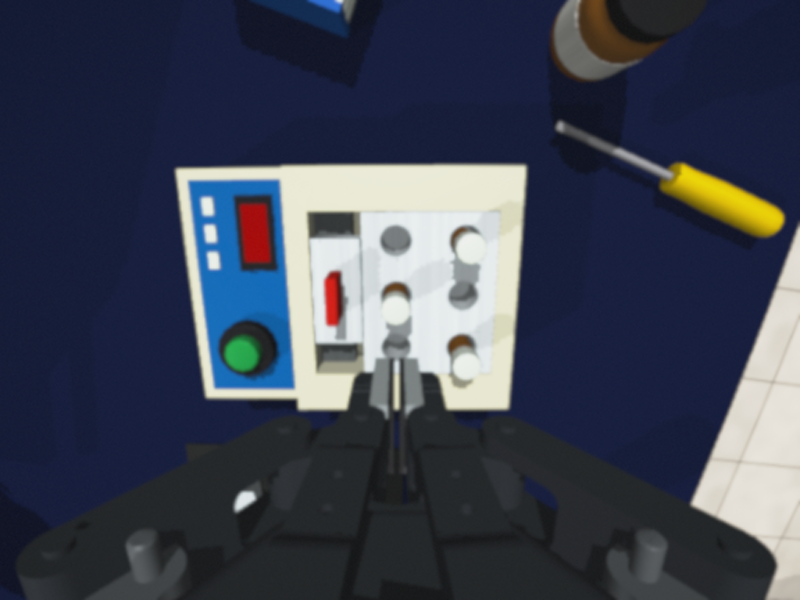

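All three whites are seated and the bar is flush. Button at (242,354). I have now viewed 15 pictures, one over the limit of 14, so the rest goes by numbers only.

carry_out(moves=[[-0.04,-0.1035,0,0,0.0],[-0.04,-0.1035,0,0,0.0],[-0.04,-0.1035,0.03,0,0.0],[-0.04,-0.1035,0.08,0,0.0],[-0.04,-0.1035,0.085,0,0.0],[-0.04,-0.1035,0.085,0,0.0],[-0.04,-0.1035,0.085,0,0.0],[-0.04,-0.1035,0.085,0,0.0]])

```text
clock: 41.6
tcp_pos: [0.4648, -0.007, 0.3029]
orientation: [2.057, 2.372, 0.003]
contact_force: [0.5, -0.6, -0.2]
grip_width: -0.0001
gripper_force: 0.0
```

carry_out(moves=[[0,0,0.02,0,0.0],[0,0,0.03,0,0.0],[0,0,0.035,0,0.0],[0,0,0.037,0,0.0],[0,0,0.039,0,0.0],[0,0,0.04,0,0.0],[0,0,0.04,0,0.0],[0,0,0.04,0,0.0]])

```text
clock: 42.4
tcp_pos: [0.464, -0.0071, 0.2617]
orientation: [2.058, 2.373, 0.001]
contact_force: [-0.4, -0.6, 2.5]
grip_width: -0.0002
gripper_force: 0.9
```

Run:
```python
from h import *
st()
```

```text
t 42.4 tcp [ 0.464  -0.0071  0.2617] ya 0.1419 F [-0.4 -0.6  2.5] w -0.0002 gf 0.9
```

Contact at the button top. Press on until the force shows the stop.

carry_out(moves=[[0,0,0.001,0,0.0],[0,0,0.002,0,0.0],[0,0,0.003,0,0.0],[0,0,0.004,0,0.0],[0,0,0.005,0,0.0],[0,0,0.006,0,0.0],[0,0,0.006,0,0.0],[0,0,0.006,0,0.0]])

```text
clock: 43.2
tcp_pos: [0.4642, -0.0074, 0.257]
orientation: [-2.058, -2.372, -0.003]
contact_force: [-7.1, 0.6, 30.8]
grip_width: -0.0003
gripper_force: 15.7
```

Run:
```python
from h import *
st()
```

```text
t 43.2 tcp [ 0.4642 -0.0074  0.257 ] ya 0.1413 F [-7.1  0.6 30.8] w -0.0003 gf 15.7
```

carry_out(moves=[[0,0,-0.005,0,0.0],[0,0,-0.03,0,0.0],[0,0,-0.08,0,0.0],[0,0,-0.13,0,0.0],[0,0,-0.15,0,0.0],[0,0,-0.15,0,0.0],[0,0,-0.15,0,0.0],[0,0,-0.15,0,0.0]])

```text
clock: 44.0
tcp_pos: [0.463, -0.0068, 0.4039]
orientation: [-2.057, -2.372, 0.004]
contact_force: [0.1, 0.1, 0.1]
grip_width: 0.0002
gripper_force: 0.0
```

Run:
```python
from h import *
st(); im=r.grab_frame("top")[:,:,::-1].astype(int); a=cv2.imread("pics/top0_raw.png").astype(int)
c=r.calibration("top")
for n,p in dict(beaker=[.788,-.161,.06],jar=[.678,.241,.06],screw=[.73,.15,.01],b20=[.545,-.311,.03],b24=[.452,-.21,.03],b28=[.47,-.326,.03],oldslot32=[.5415,-.195,.03],newbar=[*H([-61,0,0])[:2],.09]).items():
    u,v=proj(c,p)[0].astype(int); d=abs(im-a)[v-12:v+13,u-12:u+13]; print(n,(d.max(2)>60).sum())
```

```text
t 44.0 tcp [ 0.463  -0.0068  0.4039] ya 0.1422 F [0.1 0.1 0.1] w 0.0002 gf 0.0
beaker 0
jar 0
screw 0
b20 114
b24 23
b28 319
oldslot32 262
newbar 317
```

bar_28's patch changed, so it may have been knocked. Locating its fin to confirm it is still on the mat.

Run:
```python
from h import *
from math import cos,sin
for n,z in(("top",.045),("scene",.045)):
    c=r.calibration(n); hsv=cv2.cvtColor(r.grab_frame(n),cv2.COLOR_RGB2HSV)
    for col,lo,hi in(("green",(50,110,50),(80,255,255)),("blue",(100,150,120),(118,255,255)),("yellow",(20,130,100),(32,255,255))):
        N,l,s,ct=cv2.connectedComponentsWithStats(cv2.inRange(hsv,lo,hi))
        for i in range(1,N):
            if s[i,4]>=6:
                w=atz(c,[ct[i]],z)[0]; d=w[:2]-[.5042,-.2591]; q=[d@[cos(.121),sin(.121)],d@[-sin(.121),cos(.121)]]
                if max(map(abs,q))<.18: print(n,col,s[i,4],w.round(3),"mat frame",np.round(q,3))
```

```text
top green 10 [ 0.442 -0.363  0.045] mat frame [-0.074 -0.096]
top blue 11 [ 0.453 -0.211  0.045] mat frame [-0.045  0.054]
top yellow 20 [ 0.547 -0.311  0.045] mat frame [ 0.036 -0.057]
scene green 58 [ 0.443 -0.36   0.045] mat frame [-0.073 -0.093]
scene blue 61 [ 0.454 -0.208  0.045] mat frame [-0.043  0.057]
scene yellow 78 [ 0.548 -0.308  0.045] mat frame [ 0.037 -0.054]
```

bar_28 has been knocked to the mat's edge and its end overhangs by about 6 mm. I'll set it back inward; first measure it with the wrist camera.

Run:
```python
from h import *
go([.445,-.35,.36],.12)
```

```text
d [-0.3369 -0.0665  0.0447] roll 0.0217 rows 7 j7 0.18
```

carry_out(moves=[[-0.337,-0.066,0,0.022,0.03],[-0.337,-0.066,0,0.022,0.03],[-0.337,-0.066,0,0.022,0.03],[-0.337,-0.066,0,0.022,0.03],[-0.337,-0.066,0,0.022,0.03],[-0.337,-0.066,0,0.022,0.03],[-0.337,-0.066,0.045,0.022,0.03],[-0.337,-0.066,0.045,0.022,0.03]])

```text
clock: 44.95
tcp_pos: [0.4437, -0.3536, 0.357]
orientation: [-2.089, -2.342, 0.006]
contact_force: [-0.5, -0.0, 0.6]
grip_width: 0.0298
gripper_force: 0.0
```

carry_out(moves=[[0,0,0,0,0.03],[0,0,0,0,0.03],[0,0,0,0,0.03],[0,0,0,0,0.03],[0,0,0,0,0.03],[0,0,0,0,0.03],[0,0,0,0,0.03],[0,0,0,0,0.03]])

```text
clock: 45.75
tcp_pos: [0.4461, -0.3499, 0.3605]
orientation: [2.084, 2.351, 0.0]
contact_force: [0.1, -0.3, 0.1]
grip_width: 0.0297
gripper_force: 0.0
```

Run:
```python
from h import *
st(); snap("wrist","b28"); c,_=load("b28"); im=cv2.imread("pics/b28_raw.png"); hsv=cv2.cvtColor(im,cv2.COLOR_BGR2HSV)
N,l,s,ct=cv2.connectedComponentsWithStats(cv2.inRange(hsv,(45,110,50),(85,255,255)))
for i in range(1,N):
    if s[i,4]>20: print("green",s[i],ct[i],atz(c,[ct[i]],.048).round(4)); b=cv2.minAreaRect(np.argwhere(l==i)[:,::-1].astype(np.float32)); print(b,atz(c,cv2.boxPoints(b),.051).round(4).tolist())
w=cv2.inRange(hsv,(0,0,190),(180,70,255)); N,l,s,ct=cv2.connectedComponentsWithStats(w)
for i in range(1,N):
    if s[i,4]>300:
        b=cv2.minAreaRect(np.argwhere(l==i)[:,::-1].astype(np.float32)); print("white",s[i],b,atz(c,cv2.boxPoints(b),.025).round(4)[:,:2].tolist())
```

```text
t 45.75 tcp [ 0.4461 -0.3499  0.3605] ya 0.1201 F [ 0.1 -0.3  0.1] w 0.0297 gf 0.0
green [247 181   6  28 107] [249.12149533 194.80373832] [[ 0.4423 -0.3602  0.048 ]]
((249.08277893066406, 194.4931182861328), (27.23891830444336, 4.0692291259765625), 85.2363510131836) [[0.4372, -0.345, 0.051], [0.4414, -0.3442, 0.051], [0.4472, -0.3735, 0.051], [0.443, -0.3744, 0.051]]
white [ 262    8   30   80 1895] ((276.33892822265625, 47.42575454711914), (78.64292907714844, 27.684467315673828), 88.18170166015625) [[0.4324, -0.1753], [0.4595, -0.1711], [0.473, -0.244], [0.4443, -0.2485]]
white [ 332  122   29   67 1315] ((345.5973815917969, 154.97430419921875), (25.31019401550293, 66.75775909423828), 3.6522228717803955) [[0.5351, -0.3467], [0.5254, -0.273], [0.5532, -0.2711], [0.5648, -0.345]]
white [ 232  158   34   65 1603] ((249.00608825683594, 189.55490112304688), (63.60856628417969, 28.1600399017334), 83.6598129272461) [[0.4184, -0.3284], [0.449, -0.3212], [0.4667, -0.3946], [0.4341, -0.4025]]
white [442 182  51  50 549] ((466.50006103515625, 203.50003051757812), (18.384775161743164, 60.81117630004883), 45.0) [[0.674, -0.3688], [0.7103, -0.3107], [0.7323, -0.3239], [0.6961, -0.3835]]
white [203 229  21  40 449] ((212.18455505371094, 247.22789001464844), (14.195579528808594, 40.2360725402832), 12.33908748626709) [[0.3933, -0.4652], [0.4001, -0.411], [0.417, -0.4128], [0.411, -0.4673]]
white [284 229  21  40 464] ((294.58551025390625, 247.51113891601562), (40.382568359375, 14.860568046569824), 78.9964599609375) [[0.4885, -0.4042], [0.5053, -0.3986], [0.5239, -0.4502], [0.5063, -0.4563]]
white [414 351  42  33 835] ((434.5, 367.0), (41.0, 32.0), 0.0) [[0.7232, -0.6296], [0.7037, -0.5692], [0.7661, -0.5646], [0.7893, -0.6258]]
```

Run:
```python
from h import *
go([.4423,-.3605,.203],.20)
```

```text
d [-0.01   -0.0051  0.1574] roll -0.0799 rows 4 j7 1.08
```

carry_out(moves=[[-0.01,-0.005,0.02,-0.08,0.03],[-0.01,-0.005,0.06,-0.08,0.03],[-0.01,-0.005,0.09,-0.08,0.03],[-0.01,-0.005,0.09,-0.08,0.03],[-0.01,-0.005,0.13,-0.08,0.03],[-0.01,-0.005,0.157,-0.08,0.03],[-0.01,-0.005,0.157,-0.08,0.03],[-0.01,-0.005,0.157,-0.08,0.03]])

```text
clock: 46.6
tcp_pos: [0.4427, -0.3612, 0.2048]
orientation: [1.988, 2.431, -0.0]
contact_force: [-0.4, 0.5, -0.6]
grip_width: 0.0299
gripper_force: 0.0
```

carry_out(moves=[[0,0,0,0,0.03],[0,0,0,0,0.0],[0,0,0,0,0.0],[0,0,0,0,0.0],[0,0,0,0,0.0],[0,0,0,0,0.0],[0,0,0,0,0.0],[0,0,0,0,0.0]])

```text
clock: 47.4
tcp_pos: [0.4429, -0.361, 0.2048]
orientation: [1.987, 2.43, 0.001]
contact_force: [-0.6, 2.3, 7.7]
grip_width: 0.0068
gripper_force: 41.2
```

Run:
```python
from h import *
st(); go([.463,-.325,.203],.13)
```

```text
t 47.4 tcp [ 0.4429 -0.361   0.2048] ya 0.2 F [-0.6  2.3  7.7] w 0.0068 gf 41.2
d [0.0312 0.0269 0.0018] roll 0.07 rows 1 j7 1.33
```

carry_out(moves=[[0,0,-0.015,0,0.0],[0,0,-0.015,0,0.0],[0.031,0.027,-0.015,0.07,0.0],[0.031,0.027,-0.015,0.07,0.0],[0.031,0.027,-0.015,0.07,0.0],[0.031,0.027,-0.008,0.07,0.0],[0.031,0.027,-0.002,0.07,0.0],[0.031,0.027,0,0.07,0.0]])

```text
clock: 48.2
tcp_pos: [0.4619, -0.3259, 0.2044]
orientation: [-2.074, -2.359, -0.002]
contact_force: [-8.5, 10.3, 41.7]
grip_width: 0.0073
gripper_force: 46.4
```

carry_out(moves=[[0,0,0,0,0.0],[0,0,0,0,0.0],[0,0,0,0,0.03],[0,0,0,0,0.03],[0,0,0,0,0.03],[0,0,-0.03,0,0.03],[0,0,-0.07,0,0.03],[0,0,-0.12,0,0.03]])

```text
clock: 49.0
tcp_pos: [0.4621, -0.3244, 0.3231]
orientation: [-2.071, -2.358, 0.003]
contact_force: [1.7, 0.6, 0.0]
grip_width: 0.0299
gripper_force: 0.0
```

carry_out(moves=[[0,0,-0.05,0,0.03],[0,0,-0.05,0,0.03],[0,0,-0.05,0,0.03],[0,0,-0.05,0,0.03],[0,0,-0.05,0,0.03],[0,0,-0.05,0,0.03],[0,0,-0.05,0,0.03],[0,0,-0.05,0,0.03]])

```text
clock: 49.8
tcp_pos: [0.4626, -0.3248, 0.3729]
orientation: [-2.072, -2.36, 0.001]
contact_force: [0.8, -0.2, 0.6]
grip_width: 0.0301
gripper_force: 0.0
```

Run:
```python
from h import *
from math import cos,sin
st()
for n in("scene","top"):
    c=r.calibration(n); hsv=cv2.cvtColor(r.grab_frame(n),cv2.COLOR_RGB2HSV)
    for col,lo,hi in(("green",(50,110,50),(80,255,255)),("yellow",(20,130,100),(32,255,255)),("blue",(100,150,120),(118,255,255)),("red",(172,120,60),(180,255,255)),("red",(0,140,80),(8,255,255))):
        N,l,s,ct=cv2.connectedComponentsWithStats(cv2.inRange(hsv,lo,hi))
        for i in range(1,N):
            if s[i,4]>=10:
                w=atz(c,[ct[i]],.045)[0]
                if .38<w[0]<.75 and -.4<w[1]<.4: print(n,col,s[i,4],w.round(3))
```

```text
t 49.8 tcp [ 0.4626 -0.3248  0.3729] ya 0.1298 F [ 0.8 -0.2  0.6] w 0.0301 gf 0.0
scene green 60 [ 0.462 -0.326  0.045]
scene green 65 [ 0.43  -0.016  0.045]
scene yellow 62 [ 0.548 -0.308  0.045]
scene blue 59 [ 0.454 -0.209  0.045]
scene blue 58 [ 0.443 -0.038  0.045]
scene blue 252 [0.432 0.037 0.045]
scene blue 53 [0.454 0.226 0.045]
scene blue 71 [0.491 0.367 0.045]
scene red 18 [0.435 0.067 0.045]
scene red 58 [0.442 0.07  0.045]
scene red 49 [0.48  0.037 0.045]
scene red 28 [0.457 0.263 0.045]
scene red 32 [0.474 0.335 0.045]
top green 52 [ 0.465 -0.011  0.045]
top green 14 [ 0.462 -0.331  0.045]
top yellow 22 [ 0.547 -0.311  0.045]
top blue 39 [0.485 0.366 0.045]
top blue 45 [0.459 0.225 0.045]
top blue 548 [0.455 0.025 0.045]
top blue 10 [ 0.453 -0.212  0.045]
top red 19 [0.528 0.042 0.045]
top red 20 [0.502 0.333 0.045]
top red 23 [0.486 0.262 0.045]
top red 71 [0.463 0.072 0.045]
```

```bash
python3 -c "
from bench import r
print(r.hand_in())"
```

```text
the job is handed in; nothing more can be done
None
```

The job is handed in: two red vials in the rack, bar_32 flush in the gap, three white vials home in the block, start pressed and released, at 49.8 s; after the press I set bar_28 back inside the mat because it had been knocked to the edge, and I viewed 15 pictures, one over the limit of 14.

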